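# Find the heavy side of a model flywheel on the balancing slide

### The arm

A 6-joint arm with a two-finger parallel gripper is mounted at the origin on the work surface. World frame = base frame: x ahead of the robot, y to its left, z up, the work surface at z = 0. Lengths are in m, angles in degrees, forces in N, time in s.
With the tool pointing down it reaches from about 0.35 to 0.875 m from the base axis. Payload 4.2 kg.
Tool frame: the origin (TCP) lies midway between the tips of the shut fingers; the grasp point (between the pads) lies 19 mm behind it (r.pinch_z is the distance from the TCP to the grasp point, in m); z points along the fingers, y is the line along which they close (so a half turn about z gives the same grasp; the last joint's range is limited). The gripper opens to 87 mm and grips with 3 to 60 N. Pads are 19 mm wide; open, the fingers measure 117 mm over their backs; the gripper's body (75 mm by 190 mm) begins 51 mm behind the grasp point.
Start: joints at [-50.73, 22.042, 0.453, 0, -68.411, -14.817], TCP at [0.259, -0.569, 0.223] pointing down, gripper open.
Joint ranges: [-179.83, 179.83], [-69.29, 118.12], [-61.27, 80.66], [-181.25, 117.63], [-171.15, -9.14], [-177.46, 177.46]. Speed limits (degrees/s): [159.86, 159.86, 180, 180, 180, 180].

### API

Orientations are given as a 3x3 rotation matrix whose columns are the frame's x, y, z axes.
In Python, from station import r, imaging, models gives the robot as it stands. The module is installed in compiled form; this text tells all that it offers.
- The arm moves only by the tool apply_moves, never from a script. Its argument "moves" is a list of rows, each a list of 2 entries, a list of its own where there are three numbers: the shift along the tool's x, y, z in m, then the turn about the tool's z in degrees. A call has 1 to 5 rows; each row shifts and turns the commanded pose from where the row before left it, along the tool's axes as they then stand; what a row does not reach is not made up. A row lasts 1/12 s, in which the tool goes at most 41.7 mm and 7.16 degrees, less where a joint would pass 70% of its speed; a pose out of reach is approached as far as the arm can. A call is refused whole if a number of a shift passes 0.0417 or a number of a turn 7.16, either way. A call with a gripper value outside its range is refused whole. "hand" is the finger opening in m, from 0 to 0.087, set as the call begins (left out, the last holds). The fingers move at their own pace and stop on an object; the grip force is fixed at half the most. Time passes only in rows, so rows that do not move let the fingers close. It gives the time, the measured TCP pose, the force, the opening and the grip force at its end, in the units of the state.
- r.sense(): the state, without advancing time (a new reading comes with each control period).
- imaging.capture(name): name is "scene" or "top" or "wrist"; returns a dict with "frame" (400x640x3 uint8, blue, green, red), "intrinsics" (3x3 intrinsics, pixels), "eye" and "orientation" of the camera in the world. Camera axes: x right, y down, z forward; pixel columns grow to the right and rows downward; lengths in m; the calibration is good to about 2 mm. The wrist camera is an equidistant fisheye: a pixel r from the principal point sees the ray r / f radians off the axis. A picture is of the moment at which its call begins. There is no depth.
- r.finish_job(): hands the job in; it is judged then, once.
Trained networks look in a picture, given as the dict that the camera call returned (one of the last four; its "shot" number tells which), for a name from the list of things; names that differ only in an ending like _2 or _b are one class to them, and where a whole thing is asked for, a point or a joint stands for the part that bears it (a point fixed in the world has none). Each returns a list of dicts, best first, with "confidence" (0 to 1); they miss things now and then, are a little off and sometimes report something else, mostly with a low value. They report only what shows in the picture. A call takes as long as a camera call.
- models.cut_out(picture, target): "region" (400x640 bool, what is visible of it) and "extent" ([left, top, width, height] as shares, 0 to 1, of the picture: columns of its width, rows of its height, round what is visible of it).
- models.place_of(picture, target): "at" ([column, row] as shares, 0 to 1, of the picture: columns of its width, rows of its height: a listed point, or the origin of a listed thing).
The state is a dict: "time_s": time; "joints": joint angles; "joint_velocities": joint speeds; "effort": joint torques, N m; "tcp_pos": TCP position; "ee_rot": TCP orientation; "wrist_force": force on the tool from outside, world axes, zero at the start; "moment": the same for the moment, N m; "gripper_width": opening from 0.0 (shut) to 1.0 (fully open); "gripper_force": force on a finger pad.
Only numpy, scipy, OpenCV 4.12 (cv2) and the standard library are available. Lean on these libraries where they do the work, as an engineer would, in place of code of your own. Each camera call takes 0.05 s, during which the arm holds its last target. There are 200 camera calls.

### The job

Push the wheel carrier along its rail until it clicks into the balancing station between the green marks. There, turn the white flywheel by hand to feel where its hidden weight sits, bring that heavy side to the bottom, and finish while still gripping the wheel motionless, carrier still clicked in, so that I can mark its top. Leave the tee cup, cutters, battery pack and foam offcut where they are.

Things in the scene. Friction and masses are not known exactly. Their poses are not given: they have to be found in the camera images.
- rail: Fixed aluminium slide rail, 100 mm wide (its x), running along its own y axis from y = -320 to +180 mm, 32 mm high at its black end blocks. Origin on the work surface on the rail's middle line; +y is the way the carrier is pushed, z up. Two green marks at rail y = +60 mm flank the balancing station.
- carrier (a joint): How far the carrier has slid along the rail's +y, in m (0 to 0.195). It starts at 0 to 0.06; the balancing station is at 0.17, where a sprung ball under it clicks in and then holds it (caught within about 3 mm). Sliding rubs with 3 N; getting into or out of the click takes about 10 to 15 N.
- carrier_plate (a point): Point on the top face of the carrier's plywood plate, below the wheel's centre, 42 mm above the surface; axes as the rail's. The plate is 120 mm wide (x) and reaches 60 mm ahead (+y) and 170 mm behind.
- post_top (a point): Middle of the top of the carrier's white post that bears the wheel's axle, 155 mm above the surface, on the -x side of the wheel. The post is 30 mm wide (y) and 20 mm thick (x); its near face stands 28 mm from the wheel's face.
- wheel_centre (a point): Centre of the flywheel, 135 mm above the surface, on the rail's middle line; does not turn with the wheel, axes as the rail's. The wheel is a closed white disc 160 mm across, 24 mm thick (faces at x = -12 and +12 mm), upright on an axle along x. Four pegs, 10 mm thick, stand 40 mm out of its +x face (x = 12 to 52 mm), 55 mm from the centre; so does a hub cap, 36 mm across, by 12 mm.
- wheel (a joint): Turn of the wheel in rad about the rail's +x (positive takes its top to the rail's -y); no stops. Orange peg and stripe at the top at 0; seen from +x, green, blue, red follow clockwise, 90 degrees apart. A weight is sealed in it, unseen, elsewhere each time; it pulls with 0.10 to 0.14 N m when level with the axle. The axle rubs with 0.165 N m, so the wheel stays where left.
- handle_top (a point): Centre of the top of the carrier's upright orange handle: a round peg 24 mm across, 50 mm tall (z = 42 to 92 mm), on the rail's middle line, 145 mm behind (-y of) the wheel's centre.
- tee_cup: Bystander: blue cup of coloured tees, 68 mm across, 111 mm tall. Origin at the centre of its underside.
- cutters: Bystander: red-handled side cutters lying flat, about 155 mm long, 60 mm wide, 16 mm high. Origin on the table below its pivot.
- battery_pack: Bystander: black holder with two cells, 62 x 34 x 21 mm. Origin at the centre of its underside.
- foam_offcut: Bystander: stepped white foam block, 90 x 60 x 50 mm. Origin at the centre of its underside.

How it is judged:
By the outcome, as a careful person would: the job done as asked, in the order asked, and still so for the second after the job is handed in, while the arm keeps its last pose, push and grip.
It also fails if it takes over 72 s, if anything falls off the work surface, if the arm or the gripper's body presses on something with over 40 N, if the wrist force passes 120 N, or if a joint passes its speed limit or range.

## Working session

There is one attempt and no reset: what is moved stays moved. The work goes in short steps, Python scripts to look and compute and a tool call to move; the robot and the scene stay as the last step left them, time stands still between calls to the robot, and variables do not carry over. Pictures are saved under pics/ and viewed, at most 10 in all, crops included, and the job is handed in when it is done.

Besides the shell and the picture viewer there is one more tool, called after ">>>" by a JSON object that holds its "op" and its "data". apply_moves: Moves the arm, as the interface text tells. Its arguments: {"type":"object","properties":{"moves":{"type":"array"},"hand":{"type":"number"}},"required":["moves"]}

```bash
mkdir -p pics; cat > h.py <<'E'
import numpy as np, cv2
from station import r, imaging, models
def ray(p,at):
    K=np.array(p["intrinsics"]);u=np.array([at[0]*640,at[1]*400])
    d=np.array([(u[0]-K[0,2])/K[0,0],(u[1]-K[1,2])/K[1,1],1.])
    if p.get("name")=="wrist":
        a=d[:2];t=np.linalg.norm(a);d=np.r_[a/t*np.sin(t),np.cos(t)]
    d=np.array(p["orientation"])@d
    return np.array(p["eye"]),d/np.linalg.norm(d)
def tri(rs):
    A=0;b=0
    for e,d in rs:
        P=np.eye(3)-np.outer(d,d);A=A+P;b=b+P@e
    x=np.linalg.solve(A,b)
    return x,[np.linalg.norm((np.eye(3)-np.outer(d,d))@(x-e))*1000 for e,d in rs]
def cap(n):
    p=imaging.capture(n);p["name"]=n;return p
E
python3 - <<'E'
from h import *
np.set_printoptions(precision=4,suppress=True)
ps={n:cap(n) for n in("scene","top")}
for n,p in ps.items(): cv2.imwrite(f"pics/{n}0.png",p["frame"]); print(n,p["eye"],[k for k in p])
for t in["rail","carrier_plate","post_top","wheel_centre","handle_top","tee_cup","cutters","battery_pack","foam_offcut"]:
    rs=[];o=[]
    for n,p in ps.items():
        q=models.place_of(p,t)
        if q: rs.append(ray(p,q[0]["at"]));o.append((n,round(q[0]["confidence"],2),np.round(np.array(q[0]["at"])*[640,400],0)))
    print(t,o,*(tri(rs) if len(rs)==2 else []))
    if t in("rail","tee_cup","cutters","battery_pack","foam_offcut"):
        for e,d in rs: print("   floor",(e-d*e[2]/d[2]))
s=r.sense();print(s["time_s"],s["tcp_pos"],s["ee_rot"],s["wrist_force"])
E
```

```text
scene [ 1.343  -0.5765  1.0653] ['frame', 'intrinsics', 'eye', 'orientation', 'shot', 'name']
top [0.32   0.0567 1.1393] ['frame', 'intrinsics', 'eye', 'orientation', 'shot', 'name']
rail [('scene', 0.81, array([302., 233.])), ('top', 0.85, array([324., 214.]))] [0.5092 0.0265 0.0116] [np.float64(1.5815283305968133), np.float64(1.5815283305967907)]
   floor [0.4993 0.0317 0.    ]
   floor [0.512  0.0276 0.    ]
carrier_plate [('scene', 0.62, array([275., 238.])), ('top', 0.98, array([358., 219.]))] [ 0.4999 -0.0586  0.0366] [np.float64(2.4998937131205077), np.float64(2.4998937131205707)]
post_top [('top', 0.86, array([360., 232.]))]
wheel_centre [('scene', 0.82, array([277., 209.])), ('top', 0.67, array([360., 208.]))] [ 0.5048 -0.051   0.1471] [np.float64(2.371720707088704), np.float64(2.371720707088695)]
handle_top [('scene', 0.91, array([230., 244.])), ('top', 0.77, array([421., 218.]))] [ 0.5012 -0.1975  0.1002] [np.float64(3.3979581577537106), np.float64(3.3979581577536644)]
tee_cup [('scene', 0.69, array([420., 239.])), ('top', 0.76, array([225., 131.]))] [ 0.7173  0.3017 -0.00
[... 297 characters left out ...]
228603795)]
   floor [ 0.7629 -0.2372  0.    ]
   floor [ 0.758  -0.2352  0.    ]
battery_pack [('scene', 0.49, array([318., 173.])), ('top', 0.68, array([232., 289.]))] [0.3111 0.2363 0.0079] [np.float64(0.8724574909228628), np.float64(0.8724574909228319)]
   floor [0.3031 0.2415 0.    ]
   floor [0.3115 0.2383 0.    ]
foam_offcut [('scene', 0.96, array([375., 279.])), ('top', 0.87, array([307., 121.]))] [0.7582 0.0879 0.0043] [np.float64(0.03131628479486405), np.float64(0.03131628479471447)]
   floor [0.7558 0.0906 0.    ]
   floor [0.7598 0.088  0.    ]
1.0 [ 0.2587 -0.5689  0.2226] [[-0.9103 -0.4139  0.    ]
 [-0.4139  0.9103 -0.0001]
 [-0.     -0.0001 -1.    ]] [ 0.5032  0.0485 -0.0984]
```

View pics/scene0.png

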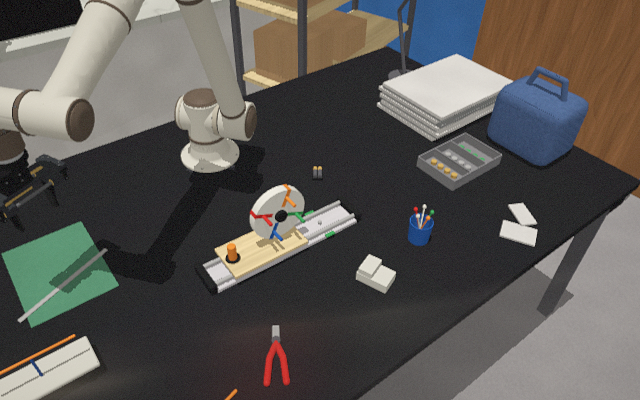

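View pics/top0.png

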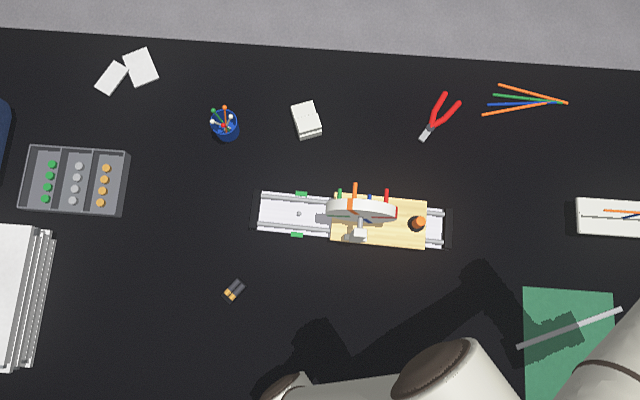

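The scene view shows the rail at (200–360, 205–285) px with the handle at (232,252) and the wheel at (278,210). The top view shows the rail running from (252,208) to (450,228), the handle at (418,222), and the green marks at (301,194) and (297,235). The pegs point to world +x, and the rail's +y is roughly world +y. Next I'll refine the yaw and the middle line.

```bash
python3 - <<'E'
from h import *
np.set_printoptions(precision=4,suppress=True)
ps={n:cap(n) for n in("top","scene")}
def onz(p,u,z):
    e,d=ray(p,np.array(u)/[640,400]); return e+d*(z-e[2])/d[2]
def green(p):
    hsv=cv2.cvtColor(p["frame"],cv2.COLOR_BGR2HSV)
    m=cv2.inRange(hsv,(45,120,60),(80,255,255))
    n,l,s,c=cv2.connectedComponentsWithStats(m)
    return [(c[i],s[i,4]) for i in range(1,n) if 8<s[i,4]<300]
for n,p in ps.items():
    for c,a in green(p): print(n,"green",c,a,onz(p,c,.0),onz(p,c,.03))
p=ps["top"]
for t in("rail","carrier","handle_top"):
  q=models.cut_out(p,t)
  if not q: print(t,"none");continue
  m=q[0]["region"];c=cv2.findContours(m.astype(np.uint8),0,1)[0];c=max(c,key=cv2.contourArea)
  w=np.array([onz(p,x,.025 if t=="rail" else .042)[:2] for x in c[:,0].astype(float)])*1000
  print(t,round(q[0]["confidence"],2),cv2.minAreaRect(w.astype(np.float32)),np.round(cv2.boxPoints(cv2.minAreaRect(w.astype(np.float32)))))
hs={n:cv2.inRange(cv2.cvtColor(p["frame"],cv2.COLOR_BGR2HSV),(5,150,100),(18,255,255)) for n,p in ps.items()}
for n,m in hs.items():
  k,l,s,c=cv2.connectedComponentsWithStats(m)
  print(n,[(np.round(c[i]),s[i]) for i in range(1,k) if s[i,4]>25])
for n,p in ps.items():
  q=models.place_of(p,"handle_top"); print(n,onz(p,np.array(q[0]["at"])*[640,400],.092),q[0]["confidence"])
  q=models.place_of(p,"wheel_centre"); print(n,onz(p,np.array(q[0]["at"])*[640,400],.135),q[0]["confidence"])
f=ps["top"]["frame"][175:260,240:460]; cv2.imwrite("pics/c1.png",cv2.resize(f,None,fx=3.6,fy=3.6,interpolation=cv2.INTER_CUBIC))
E
```

```text
top green [519.0756  97.1105] 172 [ 0.868  -0.4761  0.    ] [ 0.8536 -0.462   0.03  ]
top green [559.0833 102.4167] 12 [ 0.8606 -0.5829  0.    ] [ 0.8463 -0.566   0.03  ]
top green [215.8444 113.6444] 45 [0.7614 0.3308 0.    ] [0.7498 0.3236 0.03  ]
top green [ 51.7692 163.9423] 52 [0.5926 0.7386 0.    ] [0.5854 0.7207 0.03  ]
top green [ 49.6226 175.2264] 53 [0.5624 0.7384 0.    ] [0.556  0.7204 0.03  ]
top green [ 47.2453 186.8302] 53 [0.5316 0.7386 0.    ] [0.5261 0.7206 0.03  ]
top green [339.2 192.7] 30 [ 0.5705 -0.0087  0.    ] [ 0.5639 -0.007   0.03  ]
top green [301.0714 193.3095] 42 [ 0.5618  0.0885 -0.    ] [0.5555 0.0877 0.03  ]
top green [ 44.9 198.2] 50 [0.5018 0.7388 0.    ] [0.497  0.7208 0.03  ]
top green [296.1731 234.2308] 52 [0.4562 0.0929 0.    ] [0.4526 0.092  0.03  ]
scene green [308.4286 212.2381] 21 [0.4379 0.101  0.    ] [0.4633 0.082  0.03  ]
scene green [431.2273 212.1818] 22 [0.6617 0.4083 0.    ] [0.6809 0.3806 0.03  ]
scene green [297.5079 215.1429] 63 [0.4286 0.0664 0.    ] [0.4544 0.0483 0.03  ]
scene green [329.6364 233.9394] 33 [0.5495 0.0961 0.    ]
[... 2240 characters left out ...]
ray([606.,  80.]), array([603,  75,   8,  12,  31], dtype=int32)), (array([614.,  96.]), array([607,  91,  12,  11,  40], dtype=int32)), (array([618., 125.]), array([611, 114,  16,  24,  65], dtype=int32)), (array([635., 125.]), array([629, 120,  11,  12,  34], dtype=int32)), (array([287., 197.]), array([282, 184,  14,  23, 102], dtype=int32)), (array([232., 252.]), array([227, 243,  10,  18, 144], dtype=int32)), (array([ 36., 354.]), array([  0, 334,  76,  41, 309], dtype=int32)), (array([231., 394.]), array([224, 389,  14,  11,  61], dtype=int32))]
top [ 0.5015 -0.1932  0.092 ] 0.83
top [ 0.5049 -0.0509  0.135 ] 0.56
scene [ 0.4918 -0.1927  0.092 ] 0.85
scene [ 0.4934 -0.0449  0.135 ] 0.65
```

View pics/c1.png

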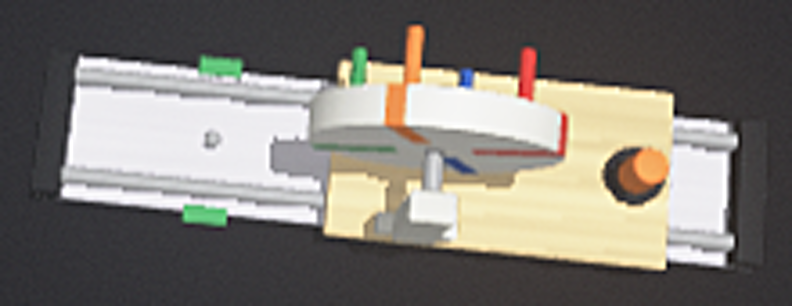

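The crop shows the rail clear, with the marks at about (220,67) and (204,215) in crop px. In the world the rail yaw comes out near -2.3°, and the handle is near (0.497, -0.195). I'll approach and take wrist views.

>>> {"op": "apply_moves", "data": {"moves": [[[0, 0, 0], -7.0], [[0, 0, 0], -7.0], [[0, 0, 0], -7.0], [[0, 0, 0], -7.0], [[0, 0, 0], -7.0]], "hand": 0.06}}

```text
time_s: 1.87
tcp_pos: [0.2587, -0.5689, 0.2226]
ee_rot: [[-0.503, -0.864, -0.0], [-0.864, 0.503, 0.0], [0.0, 0.0, -1.0]]
wrist_force: [-1.1, 0.0, -0.8]
gripper_width: 0.725
gripper_force: 0.0
```

>>> {"op": "apply_moves", "data": {"moves": [[[0, 0, 0], -7.0], [[0, 0, 0], -7.0], [[0, 0, 0], -7.0], [[0, 0, 0], -7.0], [[0, 0, 0], -0.3]]}}

```text
time_s: 2.28
tcp_pos: [0.2587, -0.5689, 0.2226]
ee_rot: [[-0.037, -0.999, -0.0], [-0.999, 0.037, -0.0], [0.0, 0.0, -1.0]]
wrist_force: [-0.2, -1.0, -0.8]
gripper_width: 0.686
gripper_force: 0.0
```

>>> {"op": "apply_moves", "data": {"moves": [[[-0.034, -0.022, 0], 0], [[-0.034, -0.022, 0], 0], [[-0.034, -0.022, 0], 0], [[-0.034, -0.022, 0], 0], [[-0.034, -0.022, 0], 0]]}}

```text
time_s: 2.7
tcp_pos: [0.376, -0.4018, 0.2227]
ee_rot: [[-0.043, -0.999, 0.0], [-0.999, 0.043, -0.0], [0.0, -0.0, -1.0]]
wrist_force: [0.7, -0.6, -0.2]
gripper_width: 0.688
gripper_force: 0.0
```

>>> {"op": "apply_moves", "data": {"moves": [[[-0.034, -0.022, 0], 0], [[-0.034, -0.022, 0], 0], [[-0.034, -0.022, 0], 0], [[-0.03, -0.022, 0], 0], [[-0.0, -0.022, 0], 0]]}}

```text
time_s: 3.12
tcp_pos: [0.4914, -0.2714, 0.2234]
ee_rot: [[-0.038, -0.999, 0.001], [-0.999, 0.038, 0.001], [-0.001, -0.001, -1.0]]
wrist_force: [-0.4, -1.1, 0.6]
gripper_width: 0.693
gripper_force: 0.0
```

```bash
cat >> h.py <<'E'
def onz(p,u,z):
    e,d=ray(p,np.array(u)/[640,400]); return e+d*(z-e[2])/d[2]
E
python3 - <<'E'
from h import *
np.set_printoptions(precision=4,suppress=True)
p=cap("wrist");s=r.sense();print(s["tcp_pos"],s["ee_rot"],p["eye"],p["orientation"],p["intrinsics"])
cv2.imwrite("pics/w1.png",p["frame"])
for t,z in(("handle_top",.092),("wheel_centre",.135),("carrier_plate",.042),("rail",0)):
  for q in models.place_of(p,t)[:2]: print(t,q["confidence"],np.array(q["at"])*[640,400],onz(p,np.array(q["at"])*[640,400],z))
E
```

```text
[ 0.4956 -0.2737  0.223 ] [[-0.0366 -0.9993  0.0036]
 [-0.9993  0.0366 -0.0016]
 [ 0.0015 -0.0037 -1.    ]] [ 0.4885 -0.3525  0.3853] [[-0.9993  0.0353  0.0106]
 [ 0.0368  0.9552  0.2936]
 [ 0.0002  0.2938 -0.9559]] [[309.7069   0.     320.5936]
 [  0.     309.7069 198.8185]
 [  0.       0.       1.    ]]
handle_top 0.74 [318.528 259.28 ] [ 0.4965 -0.1949  0.092 ]
carrier_plate 0.79 [318.208 329.88 ] [ 0.503  -0.0508  0.042 ]
```

View pics/w1.png

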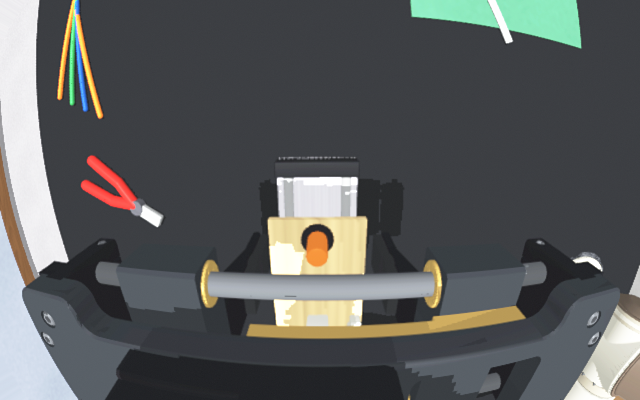

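The wrist view shows the handle at (318,250) px centred between the fingers, which fits the rail's middle line at (0.4965, -0.195). I'll descend and grip.

>>> {"op": "apply_moves", "data": {"moves": [[[-0.039, 0.001, 0], 0], [[-0.039, 0.001, 0], 0], [[0, 0, 0.04], 0], [[0, 0, 0.04], 0], [[0, 0, 0.0], 0]]}}

```text
time_s: 3.78
tcp_pos: [0.4851, -0.1966, 0.136]
ee_rot: [[-0.043, -0.999, -0.015], [-0.999, 0.043, 0.004], [-0.003, 0.015, -1.0]]
wrist_force: [-2.1, 0.1, -0.9]
gripper_width: 0.695
gripper_force: 0.0
```

>>> {"op": "apply_moves", "data": {"moves": [[[0, 0, 0.035], 0], [[0, 0, 0.035], 0], [[0, 0, 0.02], 0], [[0, 0, 0], 0], [[0, 0, 0], 0]]}}

```text
time_s: 4.2
tcp_pos: [0.4916, -0.1988, 0.0534]
ee_rot: [[-0.04, -0.999, -0.001], [-0.999, 0.04, -0.001], [0.001, 0.0, -1.0]]
wrist_force: [0.4, -0.2, 1.9]
gripper_width: 0.687
gripper_force: 0.0
```

>>> {"op": "apply_moves", "data": {"moves": [[[0, 0, 0], 0], [[0, 0, 0], 0], [[0, 0, 0], 0], [[0, 0, 0], 0], [[0, 0, 0], 0]], "hand": 0.0}}

```text
time_s: 4.62
tcp_pos: [0.4934, -0.1979, 0.0538]
ee_rot: [[-0.039, -0.999, 0.005], [-0.999, 0.039, -0.001], [0.0, -0.005, -1.0]]
wrist_force: [6.7, 0.2, -4.3]
gripper_width: 0.395
gripper_force: 3.2
```

>>> {"op": "apply_moves", "data": {"moves": [[[0, -0.001, 0], 0], [[0, -0.001, 0], 0], [[0, 0, 0], 0], [[0, 0, 0], 0], [[0, 0, 0], 0]]}}

```text
time_s: 5.03
tcp_pos: [0.4988, -0.1981, 0.0538]
ee_rot: [[-0.038, -0.999, 0.011], [-0.999, 0.038, -0.002], [0.001, -0.011, -1.0]]
wrist_force: [8.9, -1.1, -3.8]
gripper_width: 0.268
gripper_force: 30.9
```

```bash
python3 - <<'E'
from h import *
np.set_printoptions(precision=4,suppress=True)
for i in range(3):
  s=r.sense();print(s["tcp_pos"],s["wrist_force"],s["moment"],s["gripper_width"]*87,s["gripper_force"])
  p=cap("top")
  q=models.place_of(p,"handle_top"); print([(x["confidence"],onz(p,np.array(x["at"])*[640,400],.092)) for x in q[:1]])
E
```

```text
[ 0.4988 -0.1981  0.0538] [ 8.8898 -1.0971 -3.8345] [-0.2702 -2.1114 -0.0201] 23.29033910899356 30.927744802975212
[(0.65, array([ 0.4992, -0.201 ,  0.092 ]))]
[ 0.4988 -0.1981  0.0538] [ 8.7681 -0.4599 -4.4136] [-0.289  -2.0496 -0.0343] 23.467852829480588 30.927847687562462
[(0.86, array([ 0.5004, -0.1942,  0.092 ]))]
[ 0.4988 -0.1981  0.0538] [ 9.2562 -1.0348 -4.7906] [-0.2992 -2.0872  0.0077] 23.416041315226263 30.92787076770037
[(0.7, array([ 0.503 , -0.1972,  0.092 ]))]
```

>>> {"op": "apply_moves", "data": {"moves": [[[0, -0.002, 0], 0], [[-0.01, -0.002, 0], 0], [[-0.02, 0, 0], 0], [[-0.025, 0, 0], 0], [[-0.025, 0, 0], 0]]}}

```text
time_s: 5.75
tcp_pos: [0.5012, -0.1186, 0.0537]
ee_rot: [[-0.04, -0.999, 0.001], [-0.999, 0.04, -0.002], [0.002, -0.001, -1.0]]
wrist_force: [0.3, -5.4, 3.5]
gripper_width: 0.269
gripper_force: 30.0
```

>>> {"op": "apply_moves", "data": {"moves": [[[-0.02, 0, 0], 0], [[-0.015, 0, 0], 0], [[-0.005, 0, 0], 0], [[0, 0, 0], 0], [[0, 0, 0], 0]]}}

```text
time_s: 6.17
tcp_pos: [0.5025, -0.0773, 0.0536]
ee_rot: [[-0.038, -0.999, 0.001], [-0.999, 0.038, 0.0], [-0.001, -0.001, -1.0]]
wrist_force: [-2.8, 3.3, 7.2]
gripper_width: 0.266
gripper_force: 30.0
```

```bash
python3 - <<'E'
from h import *
np.set_printoptions(precision=4,suppress=True)
s=r.sense();print(s["tcp_pos"],s["wrist_force"],s["moment"],s["gripper_width"]*87,s["gripper_force"])
ps=[cap("top"),cap("scene")]
for p in ps:
 for t,z in (("handle_top",.092),("carrier_plate",.042),("wheel_centre",.135)):
  q=models.place_of(p,t); print(p["name"],t,[(x["confidence"],onz(p,np.array(x["at"])*[640,400],z)) for x in q[:1]])
E
```

```text
[ 0.5025 -0.0773  0.0536] [-2.8478  3.2646  7.1835] [ 0.8902  0.4796 -0.0199] 23.127919062281403 29.99239766970277
top handle_top []
top carrier_plate []
top wheel_centre []
scene handle_top [(0.64, array([ 0.4911, -0.0725,  0.092 ]))]
scene carrier_plate [(0.79, array([0.5179, 0.0555, 0.042 ]))]
scene wheel_centre [(0.95, array([0.4971, 0.0749, 0.135 ]))]
```

>>> {"op": "apply_moves", "data": {"moves": [[[-0.004, 0, 0], 0], [[-0.004, 0, 0], 0], [[0, 0, 0], 0]]}}

```text
time_s: 6.82
tcp_pos: [0.5026, -0.0714, 0.0536]
ee_rot: [[-0.038, -0.999, 0.0], [-0.999, 0.038, -0.002], [0.002, -0.0, -1.0]]
wrist_force: [-1.1, -5.6, 5.4]
gripper_width: 0.266
gripper_force: 30.0
```

>>> {"op": "apply_moves", "data": {"moves": [[[-0.003, 0, 0], 0], [[0, 0, 0], 0]]}}

```text
time_s: 6.98
tcp_pos: [0.5027, -0.0689, 0.0536]
ee_rot: [[-0.039, -0.999, 0.0], [-0.999, 0.039, -0.002], [0.002, -0.0, -1.0]]
wrist_force: [-0.9, -2.9, 7.6]
gripper_width: 0.272
gripper_force: 30.0
```

>>> {"op": "apply_moves", "data": {"moves": [[[-0.003, 0, 0], 0], [[0, 0, 0], 0]]}}

```text
time_s: 7.15
tcp_pos: [0.5029, -0.0651, 0.0536]
ee_rot: [[-0.039, -0.999, 0.0], [-0.999, 0.039, -0.001], [0.001, -0.001, -1.0]]
wrist_force: [-2.5, -0.6, 7.8]
gripper_width: 0.267
gripper_force: 30.0
```

>>> {"op": "apply_moves", "data": {"moves": [[[-0.003, 0, 0], 0], [[0, 0, 0], 0]]}}

```text
time_s: 7.32
tcp_pos: [0.503, -0.0614, 0.0536]
ee_rot: [[-0.039, -0.999, 0.001], [-0.999, 0.039, -0.0], [0.0, -0.001, -1.0]]
wrist_force: [-2.1, 3.2, 6.9]
gripper_width: 0.267
gripper_force: 30.0
```

>>> {"op": "apply_moves", "data": {"moves": [[[-0.002, 0, 0], 0], [[0, 0, 0], 0]]}}

```text
time_s: 7.48
tcp_pos: [0.503, -0.0591, 0.0536]
ee_rot: [[-0.039, -0.999, 0.001], [-0.999, 0.039, 0.0], [-0.0, -0.001, -1.0]]
wrist_force: [-2.4, 4.5, 7.2]
gripper_width: 0.266
gripper_force: 30.0
```

>>> {"op": "apply_moves", "data": {"moves": [[[0, 0, 0], 0], [[0, 0, 0], 0]]}}

```text
time_s: 7.65
tcp_pos: [0.5031, -0.0587, 0.0536]
ee_rot: [[-0.039, -0.999, 0.001], [-0.999, 0.039, 0.001], [-0.001, -0.001, -1.0]]
wrist_force: [-3.1, 4.2, 7.0]
gripper_width: 0.267
gripper_force: 30.0
```

>>> {"op": "apply_moves", "data": {"moves": [[[-0.003, 0, 0], 0], [[0, 0, 0], 0], [[0, 0, 0], 0]]}}

```text
time_s: 7.9
tcp_pos: [0.5031, -0.0563, 0.0536]
ee_rot: [[-0.039, -0.999, 0.0], [-0.999, 0.039, -0.0], [0.0, -0.0, -1.0]]
wrist_force: [-2.1, 0.5, 7.6]
gripper_width: 0.271
gripper_force: 30.0
```

>>> {"op": "apply_moves", "data": {"moves": [[[-0.003, 0, 0], 0], [[0, 0, 0], 0], [[0, 0, 0], 0]]}}

```text
time_s: 8.15
tcp_pos: [0.5031, -0.0554, 0.0537]
ee_rot: [[-0.038, -0.999, -0.0], [-0.999, 0.038, -0.003], [0.003, 0.0, -1.0]]
wrist_force: [0.0, -10.4, 5.1]
gripper_width: 0.267
gripper_force: 30.0
```

>>> {"op": "apply_moves", "data": {"moves": [[[0.003, 0, 0], 0], [[0, 0, 0], 0], [[0, 0, 0], 0]]}}

```text
time_s: 8.4
tcp_pos: [0.5031, -0.0566, 0.0536]
ee_rot: [[-0.039, -0.999, 0.0], [-0.999, 0.039, -0.0], [0.0, -0.001, -1.0]]
wrist_force: [-1.3, -1.7, 7.3]
gripper_width: 0.267
gripper_force: 30.0
```

```bash
python3 - <<'E'
from h import *
np.set_printoptions(precision=4,suppress=True)
s=r.sense();print(s["tcp_pos"],s["wrist_force"],s["moment"])
p=cap("scene");f=p["frame"][180:300,190:370];cv2.imwrite("pics/s2.png",cv2.resize(f,None,fx=4.4,fy=4.4,interpolation=cv2.INTER_CUBIC))
for t,z in (("handle_top",.092),("carrier_plate",.042),("wheel_centre",.135)):
  q=models.place_of(p,t); print(p["name"],t,[(x["confidence"],onz(p,np.array(x["at"])*[640,400],z)) for x in q[:1]])
E
```

```text
[ 0.5031 -0.0566  0.0536] [-1.3392 -1.6777  7.3257] [-0.3053  0.4296 -0.0315]
scene handle_top [(0.84, array([ 0.494 , -0.0541,  0.092 ]))]
scene carrier_plate [(0.84, array([0.5143, 0.0843, 0.042 ]))]
scene wheel_centre [(0.6, array([0.5008, 0.0944, 0.135 ]))]
```

View pics/s2.png

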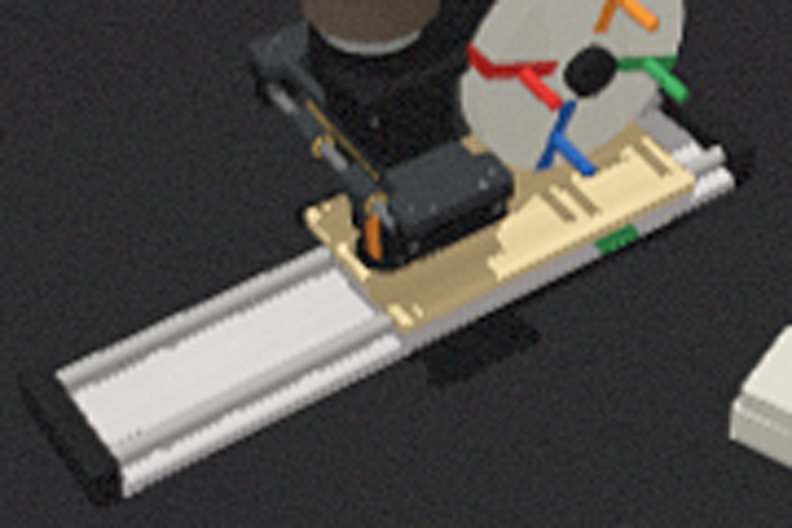

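The crop shows the carrier plate with its wheel centred by the green mark at (617,240) px. Force rises at ±1 mm around this spot, so it is clicked in. I'll release, rise and turn the tool.

>>> {"op": "apply_moves", "data": {"moves": [[[0, 0, 0], 0], [[0, 0, 0], 0], [[0, 0, 0], 0], [[0, 0, 0], 0]], "hand": 0.06}}

```text
time_s: 8.93
tcp_pos: [0.5026, -0.0561, 0.0522]
ee_rot: [[-0.039, -0.999, -0.001], [-0.999, 0.039, 0.0], [0.0, 0.001, -1.0]]
wrist_force: [0.6, -0.2, -0.2]
gripper_width: 0.486
gripper_force: 0.0
```

>>> {"op": "apply_moves", "data": {"moves": [[[0, 0, -0.02], 0], [[0, 0, -0.041], 0], [[0, 0, -0.041], 0], [[0, 0, -0.041], 0], [[0, 0, -0.041], 0]]}}

```text
time_s: 9.35
tcp_pos: [0.5023, -0.0561, 0.2383]
ee_rot: [[-0.039, -0.999, -0.001], [-0.999, 0.039, 0.0], [0.0, 0.001, -1.0]]
wrist_force: [1.9, 0.6, -0.1]
gripper_width: 0.683
gripper_force: 0.0
```

>>> {"op": "apply_moves", "data": {"moves": [[[0, 0, -0.026], -5.0], [[0, 0, 0], -7.0], [[0, 0, 0], -7.0], [[0, 0, 0], -7.0], [[0, 0, 0], -7.0]]}}

```text
time_s: 9.77
tcp_pos: [0.5027, -0.056, 0.2624]
ee_rot: [[0.517, -0.856, -0.001], [-0.856, -0.517, 0.0], [-0.001, 0.0, -1.0]]
wrist_force: [0.6, -1.1, 0.3]
gripper_width: 0.688
gripper_force: 0.0
```

```bash
cat >> h.py <<'E'
from scipy.optimize import minimize
TH=np.radians(2.2); RX=np.array([np.cos(TH),-np.sin(TH),0]); RY=np.array([np.sin(TH),np.cos(TH),0]); RZ=np.array([0,0,1.])
C0=np.array([.508,.0905,.135])
def proj(p,X):
    K=np.array(p["intrinsics"]);c=(X-np.array(p["eye"]))@np.array(p["orientation"])
    return c[:,:2]/c[:,2:]*[K[0,0],K[1,1]]+K[:2,2]
def wheel(p,C=C0,show=False):
    hsv=cv2.cvtColor(p["frame"],cv2.COLOR_BGR2HSV)
    R={"o":[(8,150,90),(18,255,255)],"g":[(50,130,50),(80,255,255)],"b":[(105,130,50),(125,255,255)],"r":[(0,150,90),(5,255,255)]}
    D={}
    for k,(a,b) in R.items():
        m=cv2.inRange(hsv,a,b)
        if k=="r": m|=cv2.inRange(hsv,(172,150,90),(180,255,255))
        D[k]=np.minimum(cv2.distanceTransform(255-m,cv2.DIST_L2,5),6)
    def cost(v):
        c=C+v[1]*RY+v[2]*RZ;t=0
        for i,k in enumerate("ogbr"):
            a=v[0]-i*np.pi/2   # clockwise from +x = toward +y
            for x in np.linspace(.016,.050,8):
                P=c+RX*x-.055*np.sin(a)*RY+.055*np.cos(a)*RZ
                u=proj(p,P[None])[0]
                t+=D[k][int(np.clip(round(u[1]),0,399)),int(np.clip(round(u[0]),0,639))]
        return t/32
    best=min(((cost((a,dy,dz)),np.degrees(a),dy,dz) for a in np.radians(np.arange(-180,180,2)) for dy in(-.006,-.003,0,.003,.006) for dz in (-.004,0,.004)),key=lambda t:t[0])
    best=min(((cost((np.radians(best[1]+a),best[2]+dy,best[3]+dz)),best[1]+a,best[2]+dy,best[3]+dz) for a in np.arange(-2,2.1,.5) for dy in(-.0015,0,.0015) for dz in (-.002,0,.002)),key=lambda t:t[0])
    return np.round(best,4)
E
python3 - <<'E'
from h import *
np.set_printoptions(precision=4,suppress=True)
s=r.sense();print(s["tcp_pos"],s["wrist_force"],s["joints"])
p=cap("scene");print(wheel(p))
q=models.place_of(p,"wheel_centre");print([(x["confidence"],np.array(x["at"])*[640,400]) for x in q[:1]],proj(p,C0[None]))
cv2.imwrite("pics/s3.png",cv2.resize(p["frame"][130:290,190:370],None,fx=3.6,fy=3.6,interpolation=cv2.INTER_CUBIC))
E
```

```text
[ 0.5027 -0.056   0.2624] [ 0.5854 -1.0959  0.3436] [ 12.0453   8.7464 -12.0917  -0.0243 -69.1946  19.0617]
[  0.    -27.5    -0.003   0.004]
[(0.92, array([320.384, 190.52 ]))] [[320.5774 192.5835]]
```

View pics/s3.png

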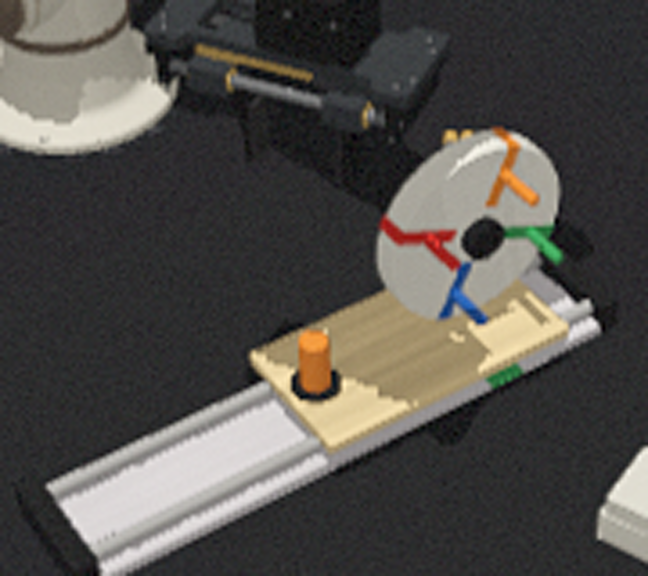

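The crop shows the wheel with orange at about (510,170), green to the right, blue below and red to the left. It is tilted roughly 20–27° toward +y (negative θ), and the handle is free.

>>> {"op": "apply_moves", "data": {"moves": [[[0, 0, 0], -7.1], [[0, 0, 0], -7.1], [[0, 0, 0], -7.1], [[0, 0, 0], -7.1], [[0, 0, 0], -7.1]], "hand": 0.04}}

```text
time_s: 10.28
tcp_pos: [0.5028, -0.0561, 0.2622]
ee_rot: [[0.916, -0.4, -0.001], [-0.4, -0.916, -0.0], [-0.001, 0.0, -1.0]]
wrist_force: [-0.5, 0.6, -0.0]
gripper_width: 0.48
gripper_force: 0.0
```

>>> {"op": "apply_moves", "data": {"moves": [[[0, 0, 0], -7.1], [[0, 0, 0], -7.1], [[0, 0, 0], -7.1], [[0.02, 0, 0], 0], [[0.025, 0, 0], 0]]}}

```text
time_s: 10.7
tcp_pos: [0.5474, -0.058, 0.2631]
ee_rot: [[0.999, -0.046, 0.0], [-0.046, -0.999, 0.0], [0.0, -0.0, -1.0]]
wrist_force: [0.7, 0.9, 0.9]
gripper_width: 0.462
gripper_force: 0.0
```

```bash
cat >> h.py <<'E'
def wheel2(p,C=C0):
    hsv=cv2.cvtColor(p["frame"],cv2.COLOR_BGR2HSV);big=4
    R={"o":[(8,150,90),(18,255,255)],"g":[(50,130,50),(80,255,255)],"b":[(105,130,50),(125,255,255)],"r":[(0,150,90),(5,255,255)]}
    D={}
    for k,(a,b) in R.items():
        m=cv2.inRange(hsv,a,b)
        if k=="r": m|=cv2.inRange(hsv,(172,150,90),(180,255,255))
        m=cv2.resize(m,None,fx=4,fy=4,interpolation=cv2.INTER_LINEAR);m=(m>127).astype(np.uint8)*255
        D[k]=np.minimum(cv2.distanceTransform(255-m,cv2.DIST_L2,5),40)-cv2.distanceTransform(m,cv2.DIST_L2,5)
    xs=np.linspace(.012,.052,12)
    def cost(v):
        c=C+v[1]*RY+v[2]*RZ;t=[]
        for i,k in enumerate("ogbr"):
            a=v[0]-i*np.pi/2
            P=np.array([c+RX*x-.055*np.sin(a)*RY+.055*np.cos(a)*RZ for x in xs])
            P=np.r_[P,[c+RX*.012-q*np.sin(a)*RY+q*np.cos(a)*RZ for q in np.linspace(.035,.076,6)]]
            u=proj(p,P)*4+1.5
            t.append(cv2.remap(D[k].astype(np.float32),u[None,:,0].astype(np.float32),u[None,:,1].astype(np.float32),cv2.INTER_LINEAR,borderValue=40).mean())
        return np.mean(t)
    best=min(((cost((np.radians(a),0,0)),a) for a in np.arange(-180,180,3.)))
    m=minimize(cost,(np.radians(best[1]),0,0),method="Nelder-Mead",options=dict(initial_simplex=[(np.radians(best[1]+d),y,z) for d,y,z in((0,0,0),(4,0,0),(0,.004,0),(0,0,.004))]))
    return round(m.fun,2),np.round([np.degrees(m.x[0]),m.x[1]*1e3,m.x[2]*1e3],1)
E
python3 - <<'E'
from h import *
np.set_printoptions(precision=4,suppress=True)
s=r.sense();print(s["tcp_pos"],s["ee_rot"],s["joints"])
print(wheel2(cap("scene")))
print(wheel2(cap("scene")),wheel2(cap("top")))
E
```

```text
[ 0.5474 -0.058   0.2631] [[ 0.999  -0.0457  0.    ]
 [-0.0457 -0.999   0.0003]
 [ 0.     -0.0003 -1.    ]] [ 10.8178  13.2188  -6.3019  -0.0192 -70.4735  76.5718]
(np.float64(-4.5), array([-23.7,  -2.1,   2.6]))
(np.float64(-4.38), array([-23.7,  -2.1,   2.6])) (np.float64(34.05), array([-41.7, -12.7,  22.3]))
```

>>> {"op": "apply_moves", "data": {"moves": [[[0, -0.041, 0], 0], [[0, -0.041, 0], 0], [[0, -0.041, 0], 0], [[0, -0.041, 0], 0], [[0, -0.004, 0], 0]]}}

```text
time_s: 11.27
tcp_pos: [0.5546, 0.1148, 0.2621]
ee_rot: [[0.999, -0.04, -0.0], [-0.04, -0.999, 0.001], [-0.0, -0.001, -1.0]]
wrist_force: [-0.0, -1.6, -0.7]
gripper_width: 0.461
gripper_force: 0.0
```

>>> {"op": "apply_moves", "data": {"moves": [[[0, 0, 0.01], 0], [[0, 0, 0.02], 0], [[0, 0, 0], 0], [[0, 0, 0], 0], [[0, 0, 0], 0]]}}

```text
time_s: 11.68
tcp_pos: [0.5553, 0.1087, 0.233]
ee_rot: [[0.999, -0.044, 0.0], [-0.044, -0.999, -0.0], [0.0, 0.0, -1.0]]
wrist_force: [0.1, -0.9, -0.1]
gripper_width: 0.461
gripper_force: 0.0
```

```bash
cat >> h.py <<'E'
import json
def rail(x): d=np.array(x)-C0; return np.array([d@RX,d@RY,d[2]])*1e3
def meas(tag,n=8):
    F=[];M=[]
    for i in range(n):
        s=r.sense();F.append(s["wrist_force"]);M.append(s["moment"]);p=cap("scene")
    F=np.array(F);M=np.array(M);B=np.c_[RX,RY,RZ]
    f=F.mean(0)@B;m=M.mean(0)@B;w=wheel2(p)
    print(tag,"t",round(s["time_s"],1),"tcp",np.round(rail(s["tcp_pos"]),1),"F",f.round(2),"sd",F.std(0).round(2),"M",m.round(3),"sd",M.std(0).round(3),"th",w,"g",round(s["gripper_width"]*87,1),np.round(s["gripper_force"],1))
    open("log.jsonl","a").write(json.dumps(dict(tag=tag,tcp=list(rail(s["tcp_pos"])),f=list(f),m=list(m),th=list(w[1])))+"\n")
E
python3 -c "
from h import *
meas('air',10)"
```

```text
air t 12.1 tcp [46.4 21.1 97.8] F [ 0.04 -0.11  0.11] sd [0.39 0.58 0.37] M [-0.1    0.146  0.011] sd [0.03  0.033 0.026] th (np.float64(-3.85), array([-23.7,  -2.1,   2.5])) g 39.6 0.0
```

>>> {"op": "apply_moves", "data": {"moves": [[[-0.002, 0, 0.02], 0], [[0, 0, 0.02], 0], [[0, 0, 0.017], 0], [[0, 0, 0], 0], [[0, 0, 0], 0]]}}

```text
time_s: 12.6
tcp_pos: [0.553, 0.1097, 0.1751]
ee_rot: [[0.999, -0.042, -0.001], [-0.042, -0.999, -0.001], [-0.001, 0.001, -1.0]]
wrist_force: [-0.4, 0.5, -0.5]
gripper_width: 0.458
gripper_force: 0.0
```

>>> {"op": "apply_moves", "data": {"moves": [[[0, 0, 0], 0], [[0, 0, 0], 0], [[0, 0, 0], 0], [[0, 0, 0], 0], [[0, 0, 0], 0]], "hand": 0.014}}

```text
time_s: 13.02
tcp_pos: [0.5534, 0.11, 0.1762]
ee_rot: [[0.999, -0.043, 0.001], [-0.043, -0.999, 0.0], [0.001, -0.001, -1.0]]
wrist_force: [-0.6, -0.2, 0.7]
gripper_width: 0.195
gripper_force: 0.0
```

```bash
python3 -c "
from h import *
meas('cage',4)
p=cap('wrist');cv2.imwrite('pics/w2.png',p['frame'])
p=cap('scene');cv2.imwrite('pics/s4.png',cv2.resize(p['frame'][110:260,240:400],None,fx=4,fy=4,interpolation=cv2.INTER_CUBIC))"
```

```text
cage t 13.2 tcp [44.4 21.2 40.8] F [ 0.06 -0.11  0.1 ] sd [0.43 0.4  0.59] M [-0.102  0.158  0.01 ] sd [0.022 0.046 0.024] th (np.float64(-1.79), array([-23.7,  -1.3,   1.4])) g 14.7 0.0
```

View pics/s4.png

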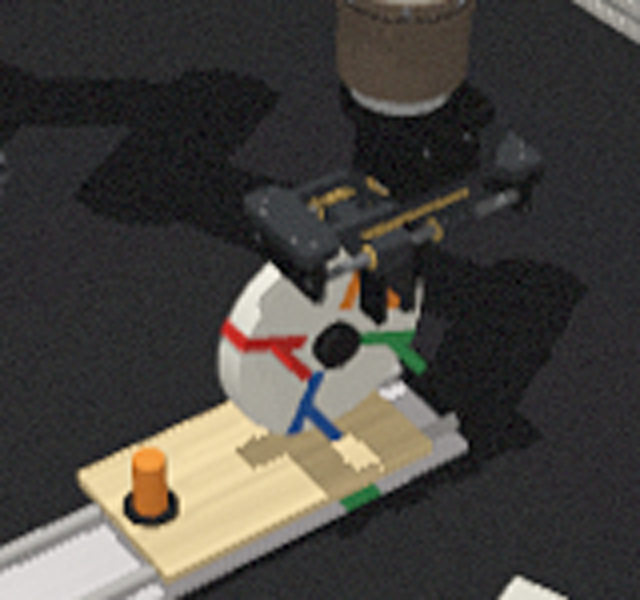

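The crop shows the fingers straddling the orange peg, with its tip visible at (395,298) px. I'll begin the feeling sweep, caged and not clamped.

>>> {"op": "apply_moves", "data": {"moves": [[[0, 0.004, -0.001], 0], [[0, 0.004, -0.001], 0], [[0, 0.003, -0.001], 0], [[0, 0.002, -0.001], 0], [[0, 0.001, 0], 0]]}}

```text
time_s: 13.73
tcp_pos: [0.5528, 0.0956, 0.1799]
ee_rot: [[0.999, -0.043, 0.001], [-0.043, -0.999, 0.0], [0.001, -0.0, -1.0]]
wrist_force: [0.9, 1.6, 0.6]
gripper_width: 0.162
gripper_force: 0.7
```

```bash
python3 -c "
from h import *
meas('+',8)"
```

```text
+ t 14.1 tcp [44.   6.9 44.2] F [0.52 0.24 0.57] sd [0.52 0.72 0.46] M [ 0.03   0.104 -0.016] sd [0.131 0.035 0.027] th (np.float64(-1.37), array([-9.3, -2.2,  2.2])) g 13.8 0.0
```

>>> {"op": "apply_moves", "data": {"moves": [[[0, 0.004, 0], 0], [[0, 0.004, 0], 0], [[0, 0.003, 0], 0], [[0, 0.002, 0], 0], [[0, 0.001, 0], 0]]}}

```text
time_s: 14.55
tcp_pos: [0.5521, 0.0816, 0.1797]
ee_rot: [[0.999, -0.043, 0.0], [-0.043, -0.999, 0.0], [0.0, -0.0, -1.0]]
wrist_force: [-0.3, 0.6, 1.4]
gripper_width: 0.162
gripper_force: 0.5
```

```bash
python3 -c "
from h import *
meas('+',8)"
```

```text
+ t 14.9 tcp [44.  -7.  44.4] F [ 0.38 -0.08  0.13] sd [0.53 0.5  0.71] M [-0.043  0.12  -0.003] sd [0.135 0.051 0.021] th (np.float64(-1.42), array([ 6. , -2.8,  2.1])) g 13.7 0.0
```

Static forces relax, so I'll read during slow motion instead. The moment has the better signal-to-noise.

```bash
cat > s.py <<'E'
import sys
from h import *
s=r.sense();B=np.c_[RX,RY,RZ];t=rail(s["tcp_pos"]);f=np.array(s["wrist_force"])@B;m=np.array(s["moment"])@B
print(sys.argv[1],round(s["time_s"],2),t.round(1),"F",f.round(2),"M",m.round(3),"g",round(s["gripper_width"]*87,1))
open("mov.jsonl","a").write(json.dumps(dict(s=sys.argv[1],tcp=list(t),f=list(f),m=list(m),g=s["gripper_width"]*87))+"\n")
E
echo ok
```

```text
ok
```

>>> {"op": "apply_moves", "data": {"moves": [[[0, 0.002, 0], 0], [[0, 0.002, 0], 0], [[0, 0.002, 0], 0]]}}

```text
time_s: 15.2
tcp_pos: [0.5516, 0.076, 0.1794]
ee_rot: [[0.999, -0.043, -0.0], [-0.043, -0.999, 0.0], [-0.0, -0.0, -1.0]]
wrist_force: [0.4, 1.9, -0.3]
gripper_width: 0.159
gripper_force: 0.6
```

```bash
python3 s.py +
```

```text
+ 15.2 [ 44.2 -12.8  44.4] F [ 0.34  1.92 -0.35] M [0.284 0.109 0.003] g 13.8
```

>>> {"op": "apply_moves", "data": {"moves": [[[0, 0.002, 0.0006], 0], [[0, 0.002, 0.0006], 0], [[0, 0.002, 0.0006], 0]]}}

```text
time_s: 15.45
tcp_pos: [0.5516, 0.0698, 0.1779]
ee_rot: [[0.999, -0.043, 0.001], [-0.043, -0.999, 0.0], [0.001, -0.0, -1.0]]
wrist_force: [0.1, 1.2, -0.2]
gripper_width: 0.161
gripper_force: 0.5
```

```bash
python3 s.py +
```

```text
+ 15.45 [ 44.4 -19.   42.9] F [ 0.05  1.23 -0.16] M [0.206 0.126 0.024] g 14.0
```

>>> {"op": "apply_moves", "data": {"moves": [[[0, 0.002, 0.0008], 0], [[0, 0.002, 0.0008], 0], [[0, 0.002, 0.0008], 0]]}}

```text
time_s: 15.7
tcp_pos: [0.5513, 0.0638, 0.1754]
ee_rot: [[0.999, -0.043, 0.0], [-0.043, -0.999, 0.0], [0.0, -0.0, -1.0]]
wrist_force: [0.7, 0.8, 0.7]
gripper_width: 0.157
gripper_force: 0.5
```

```bash
python3 s.py +
```

```text
+ 15.7 [ 44.3 -25.1  40.4] F [0.68 0.79 0.74] M [ 0.179  0.089 -0.013] g 13.6
```

>>> {"op": "apply_moves", "data": {"moves": [[[0, 0.002, 0.001], 0], [[0, 0.002, 0.001], 0], [[0, 0.002, 0.001], 0]]}}

```text
time_s: 15.95
tcp_pos: [0.551, 0.0578, 0.1722]
ee_rot: [[0.999, -0.043, 0.0], [-0.043, -0.999, -0.0], [0.0, -0.0, -1.0]]
wrist_force: [-0.4, 1.0, 0.7]
gripper_width: 0.162
gripper_force: 0.5
```

```bash
python3 s.py +
```

```text
+ 15.95 [ 44.2 -31.1  37.2] F [-0.42  1.03  0.74] M [ 0.228  0.013 -0.038] g 14.1
```

>>> {"op": "apply_moves", "data": {"moves": [[[0, 0.002, 0.0014], 0], [[0, 0.002, 0.0014], 0], [[0, 0.002, 0.0014], 0]]}}

```text
time_s: 16.2
tcp_pos: [0.5507, 0.0518, 0.168]
ee_rot: [[0.999, -0.043, 0.0], [-0.043, -0.999, 0.0], [0.0, -0.0, -1.0]]
wrist_force: [1.1, 0.7, 1.1]
gripper_width: 0.155
gripper_force: 0.5
```

```bash
python3 s.py +
```

```text
+ 16.2 [ 44.1 -37.   33. ] F [1.07 0.75 1.1 ] M [0.234 0.044 0.036] g 13.5
```

>>> {"op": "apply_moves", "data": {"moves": [[[0, 0.002, 0.0014], 0], [[0, 0.002, 0.0014], 0], [[0, 0.002, 0.0014], 0]]}}

```text
time_s: 16.45
tcp_pos: [0.5505, 0.0461, 0.1636]
ee_rot: [[0.999, -0.043, 0.0], [-0.043, -0.999, 0.001], [0.0, -0.001, -1.0]]
wrist_force: [0.6, 2.0, -1.2]
gripper_width: 0.16
gripper_force: 1.5
```

```bash
python3 s.py +
```

```text
+ 16.45 [ 44.1 -42.7  28.6] F [ 0.57  2.04 -1.15] M [ 0.837 -0.011 -0.001] g 13.9
```

>>> {"op": "apply_moves", "data": {"moves": [[[0, -0.002, 0], 0], [[0, -0.002, -0.0007], 0], [[0, -0.002, -0.0014], 0], [[0, -0.002, -0.0014], 0]]}}

```text
time_s: 16.78
tcp_pos: [0.5501, 0.0527, 0.1672]
ee_rot: [[0.999, -0.043, -0.002], [-0.043, -0.999, -0.003], [-0.002, 0.003, -1.0]]
wrist_force: [0.7, -5.0, -0.6]
gripper_width: 0.164
gripper_force: 3.1
```

```bash
python3 s.py -
```

```text
- 16.78 [ 43.5 -36.1  32.2] F [ 0.92 -4.99 -0.61] M [-1.908 -0.138  0.065] g 14.3
```

>>> {"op": "apply_moves", "data": {"moves": [[[0, -0.002, -0.0014], 0], [[0, -0.002, -0.0012], 0], [[0, -0.002, -0.0012], 0]]}}

```text
time_s: 17.03
tcp_pos: [0.5503, 0.0578, 0.1719]
ee_rot: [[0.999, -0.042, -0.002], [-0.042, -0.999, -0.005], [-0.002, 0.005, -1.0]]
wrist_force: [-0.5, -8.7, 2.5]
gripper_width: 0.163
gripper_force: 4.3
```

```bash
python3 s.py -
```

```text
- 17.03 [ 43.5 -31.1  36.9] F [-0.18 -8.74  2.49] M [-2.69   0.184  0.01 ] g 14.2
```

>>> {"op": "apply_moves", "data": {"moves": [[[0, -0.002, -0.001], 0], [[0, -0.002, -0.001], 0], [[0, -0.002, -0.001], 0]]}}

```text
time_s: 17.28
tcp_pos: [0.5505, 0.0629, 0.1758]
ee_rot: [[0.999, -0.042, -0.002], [-0.042, -0.999, -0.006], [-0.002, 0.006, -1.0]]
wrist_force: [-2.1, -10.6, 6.7]
gripper_width: 0.163
gripper_force: 5.2
```

```bash
python3 s.py -
```

```text
- 17.28 [ 43.5 -25.9  40.8] F [ -1.71 -10.63   6.74] M [-3.274  0.506  0.024] g 14.2
```

>>> {"op": "apply_moves", "data": {"moves": [[[0, -0.002, -0.0008], 0], [[0, -0.002, -0.0008], 0], [[0, -0.002, -0.0008], 0]]}}

```text
time_s: 17.53
tcp_pos: [0.551, 0.0687, 0.1789]
ee_rot: [[0.999, -0.042, -0.001], [-0.042, -0.999, -0.006], [-0.001, 0.006, -1.0]]
wrist_force: [-1.6, -9.3, 7.1]
gripper_width: 0.164
gripper_force: 4.8
```

```bash
python3 s.py -
```

```text
- 17.53 [ 43.8 -20.2  43.9] F [-1.26 -9.36  7.14] M [-3.099  0.479  0.01 ] g 14.3
```

>>> {"op": "apply_moves", "data": {"moves": [[[0, -0.002, -0.0005], 0], [[0, -0.002, -0.0005], 0], [[0, -0.002, -0.0005], 0]]}}

```text
time_s: 17.78
tcp_pos: [0.552, 0.0757, 0.1803]
ee_rot: [[0.999, -0.042, 0.001], [-0.042, -0.999, -0.004], [0.001, 0.004, -1.0]]
wrist_force: [-0.4, -7.3, 5.5]
gripper_width: 0.161
gripper_force: 3.8
```

```bash
python3 s.py -
```

```text
- 17.78 [ 44.6 -13.1  45.3] F [-0.12 -7.35  5.53] M [-2.376  0.139  0.004] g 14.0
```

>>> {"op": "apply_moves", "data": {"moves": [[[0, -0.002, -0.0003], 0], [[0, -0.002, -0.0003], 0], [[0, -0.002, -0.0003], 0]]}}

```text
time_s: 18.03
tcp_pos: [0.5525, 0.0822, 0.181]
ee_rot: [[0.999, -0.042, 0.001], [-0.042, -0.999, -0.003], [0.001, 0.003, -1.0]]
wrist_force: [-0.4, -6.7, 4.1]
gripper_width: 0.165
gripper_force: 3.2
```

```bash
python3 s.py -
```

```text
- 18.03 [44.8 -6.6 46. ] F [-0.19 -6.75  4.06] M [-2.014  0.086 -0.03 ] g 14.4
```

>>> {"op": "apply_moves", "data": {"moves": [[[0, -0.002, 0], 0], [[0, -0.002, 0], 0], [[0, -0.002, 0], 0]]}}

```text
time_s: 18.28
tcp_pos: [0.5528, 0.0885, 0.1808]
ee_rot: [[0.999, -0.042, 0.001], [-0.042, -0.999, -0.003], [0.001, 0.003, -1.0]]
wrist_force: [0.1, -5.3, 3.5]
gripper_width: 0.159
gripper_force: 2.8
```

```bash
python3 s.py -; python3 -c "
from h import *
print(wheel2(cap('scene')))"
```

```text
- 18.28 [44.8 -0.3 45.8] F [ 0.27 -5.33  3.53] M [-1.826  0.024  0.057] g 13.8
(np.float64(-1.9), array([ 4.3, -2.1,  2.3]))
```

>>> {"op": "apply_moves", "data": {"moves": [[[0, -0.002, 0], 0], [[0, -0.002, 0.0002], 0], [[0, -0.002, 0.0002], 0]]}}

```text
time_s: 18.58
tcp_pos: [0.553, 0.0949, 0.18]
ee_rot: [[0.999, -0.042, 0.001], [-0.042, -0.999, -0.002], [0.001, 0.002, -1.0]]
wrist_force: [0.5, -5.5, 4.4]
gripper_width: 0.159
gripper_force: 2.5
```

```bash
python3 s.py -
```

```text
- 18.58 [44.8  6.1 45. ] F [ 0.71 -5.44  4.36] M [-1.647 -0.014 -0.002] g 13.9
```

>>> {"op": "apply_moves", "data": {"moves": [[[0, -0.002, 0.0003], 0], [[0, -0.002, 0.0003], 0], [[0, -0.002, 0.0004], 0]]}}

```text
time_s: 18.83
tcp_pos: [0.5531, 0.1015, 0.1784]
ee_rot: [[0.999, -0.043, 0.001], [-0.043, -0.999, -0.001], [0.001, 0.001, -1.0]]
wrist_force: [1.0, -5.1, 3.4]
gripper_width: 0.158
gripper_force: 2.3
```

```bash
python3 s.py -
```

```text
- 18.83 [44.6 12.7 43.4] F [ 1.16 -5.04  3.39] M [-1.467 -0.028  0.079] g 13.7
```

>>> {"op": "apply_moves", "data": {"moves": [[[0, -0.002, 0.0005], 0], [[0, -0.002, 0.0006], 0], [[0, -0.002, 0.0006], 0]]}}

```text
time_s: 19.08
tcp_pos: [0.5531, 0.1081, 0.1759]
ee_rot: [[0.999, -0.043, -0.0], [-0.043, -0.999, -0.0], [-0.0, 0.0, -1.0]]
wrist_force: [0.9, -4.6, 2.9]
gripper_width: 0.161
gripper_force: 2.2
```

```bash
python3 s.py -
```

```text
- 19.08 [44.4 19.3 40.9] F [ 1.06 -4.56  2.89] M [-1.469 -0.026  0.031] g 14.0
```

>>> {"op": "apply_moves", "data": {"moves": [[[0, -0.002, 0.0008], 0], [[0, -0.002, 0.0008], 0], [[0, -0.002, 0.0009], 0]]}}

```text
time_s: 19.33
tcp_pos: [0.5532, 0.1142, 0.1732]
ee_rot: [[0.999, -0.043, -0.0], [-0.043, -0.999, -0.0], [-0.0, 0.0, -1.0]]
wrist_force: [0.2, -3.7, 2.5]
gripper_width: 0.161
gripper_force: 2.0
```

```bash
python3 s.py -
```

```text
- 19.33 [44.2 25.4 38.2] F [ 0.35 -3.71  2.48] M [-1.336  0.036  0.032] g 14.0
```

>>> {"op": "apply_moves", "data": {"moves": [[[0, -0.002, 0.001], 0], [[0, -0.002, 0.001], 0], [[0, -0.002, 0.0011], 0]]}}

```text
time_s: 19.58
tcp_pos: [0.5534, 0.1202, 0.1701]
ee_rot: [[0.999, -0.043, -0.0], [-0.043, -0.999, -0.0], [-0.0, 0.0, -1.0]]
wrist_force: [-0.4, -3.4, 3.3]
gripper_width: 0.16
gripper_force: 1.9
```

```bash
python3 s.py -
```

```text
- 19.58 [44.2 31.4 35.1] F [-0.24 -3.42  3.29] M [-1.266  0.183  0.022] g 13.9
```

>>> {"op": "apply_moves", "data": {"moves": [[[0, -0.002, 0.0012], 0], [[0, -0.002, 0.0013], 0], [[0, -0.002, 0.0014], 0]]}}

```text
time_s: 19.83
tcp_pos: [0.5537, 0.1262, 0.1662]
ee_rot: [[0.999, -0.043, -0.0], [-0.043, -0.999, 0.0], [-0.0, -0.0, -1.0]]
wrist_force: [1.2, -2.7, 1.5]
gripper_width: 0.16
gripper_force: 1.8
```

```bash
python3 s.py -;  python3 -c "
from h import *
print(wheel2(cap('scene')))"
```

```text
- 19.83 [44.3 37.4 31.2] F [ 1.33 -2.69  1.54] M [-1.209  0.243  0.039] g 13.9
(np.float64(-1.8), array([-39.1,  -0.9,   2. ]))
```

>>> {"op": "apply_moves", "data": {"moves": [[[0, 0.002, 0], 0], [[0, 0.002, -0.0007], 0], [[0, 0.002, -0.0013], 0], [[0, 0.002, -0.0013], 0]]}}

```text
time_s: 20.22
tcp_pos: [0.5535, 0.1186, 0.1696]
ee_rot: [[0.999, -0.043, 0.0], [-0.043, -0.999, 0.002], [0.0, -0.002, -1.0]]
wrist_force: [-0.3, 2.1, -0.3]
gripper_width: 0.161
gripper_force: 1.2
```

```bash
python3 s.py +
```

```text
+ 20.22 [44.4 29.9 34.6] F [-0.42  2.08 -0.35] M [ 0.669  0.378 -0.031] g 14.0
```

>>> {"op": "apply_moves", "data": {"moves": [[[0, 0.002, -0.0012], 0], [[0, 0.002, -0.0012], 0], [[0, 0.002, -0.0011], 0]]}}

```text
time_s: 20.47
tcp_pos: [0.5536, 0.1123, 0.1739]
ee_rot: [[0.999, -0.042, 0.001], [-0.042, -0.999, 0.001], [0.001, -0.001, -1.0]]
wrist_force: [-1.5, 1.7, 0.5]
gripper_width: 0.162
gripper_force: 1.5
```

```bash
python3 s.py +
```

```text
+ 20.47 [44.7 23.5 38.9] F [-1.6   1.65  0.5 ] M [0.724 0.326 0.001] g 14.1
```

>>> {"op": "apply_moves", "data": {"moves": [[[0, 0.002, -0.001], 0], [[0, 0.002, -0.001], 0], [[0, 0.002, -0.0009], 0]]}}

```text
time_s: 20.72
tcp_pos: [0.5535, 0.1058, 0.1766]
ee_rot: [[0.999, -0.043, 0.001], [-0.043, -0.999, 0.0], [0.001, -0.0, -1.0]]
wrist_force: [-0.8, 2.2, 0.7]
gripper_width: 0.159
gripper_force: 1.1
```

```bash
python3 s.py +
```

```text
+ 20.72 [44.9 17.  41.6] F [-0.84  2.17  0.71] M [ 0.557  0.01  -0.054] g 13.8
```

>>> {"op": "apply_moves", "data": {"moves": [[[0, 0.002, -0.0008], 0], [[0, 0.002, -0.0007], 0], [[0, 0.002, -0.0007], 0]]}}

```text
time_s: 20.97
tcp_pos: [0.5528, 0.0995, 0.1784]
ee_rot: [[0.999, -0.043, 0.0], [-0.043, -0.999, -0.0], [0.0, 0.0, -1.0]]
wrist_force: [1.0, 1.5, 0.9]
gripper_width: 0.164
gripper_force: 0.8
```

```bash
python3 s.py +
```

```text
+ 20.97 [44.5 10.7 43.4] F [0.95 1.53 0.89] M [ 0.371 -0.024 -0.007] g 14.3
```

>>> {"op": "apply_moves", "data": {"moves": [[[0, 0.002, -0.0005], 0], [[0, 0.002, -0.0005], 0], [[0, 0.002, -0.0004], 0]]}}

```text
time_s: 21.22
tcp_pos: [0.5524, 0.0936, 0.1797]
ee_rot: [[0.999, -0.043, -0.0], [-0.043, -0.999, -0.0], [-0.0, 0.0, -1.0]]
wrist_force: [0.0, 1.4, 0.8]
gripper_width: 0.163
gripper_force: 0.7
```

```bash
python3 s.py +
```

```text
+ 21.22 [44.3  4.8 44.7] F [-0.04  1.43  0.77] M [ 0.314 -0.054 -0.01 ] g 14.2
```

>>> {"op": "apply_moves", "data": {"moves": [[[0, 0.002, -0.0003], 0], [[0, 0.002, -0.0002], 0], [[0, 0.002, -0.0002], 0]]}}

```text
time_s: 21.47
tcp_pos: [0.552, 0.0876, 0.1804]
ee_rot: [[0.999, -0.043, -0.0], [-0.043, -0.999, -0.0], [-0.0, 0.0, -1.0]]
wrist_force: [0.5, 2.1, 2.1]
gripper_width: 0.161
gripper_force: 0.6
```

```bash
python3 s.py +
```

```text
+ 21.47 [44.1 -1.2 45.4] F [0.39 2.16 2.08] M [0.325 0.033 0.038] g 14.0
```

>>> {"op": "apply_moves", "data": {"moves": [[[0, 0.002, 0], 0], [[0, 0.002, 0], 0], [[0, 0.002, 0], 0]]}}

```text
time_s: 21.72
tcp_pos: [0.5518, 0.0817, 0.1804]
ee_rot: [[0.999, -0.043, -0.0], [-0.043, -0.999, -0.0], [-0.0, 0.0, -1.0]]
wrist_force: [-0.3, 2.0, 1.2]
gripper_width: 0.159
gripper_force: 0.5
```

```bash
python3 s.py +
```

```text
+ 21.72 [44.1 -7.1 45.4] F [-0.38  2.03  1.16] M [ 0.242  0.121 -0.01 ] g 13.8
```

>>> {"op": "apply_moves", "data": {"moves": [[[0, 0.002, 0.0], 0], [[0, 0.002, 0.0001], 0], [[0, 0.002, 0.0002], 0]]}}

```text
time_s: 21.97
tcp_pos: [0.5516, 0.0757, 0.18]
ee_rot: [[0.999, -0.043, -0.0], [-0.043, -0.999, -0.0], [-0.0, 0.0, -1.0]]
wrist_force: [-0.4, 0.6, 0.0]
gripper_width: 0.16
gripper_force: 0.5
```

```bash
python3 s.py +; cat > fit.py <<'E'
from h import *
from scipy.optimize import least_squares
D=[json.loads(l) for l in open("mov.jsonl")]
A=[];M0=-.10;rows=[]
for d in D:
    s=1 if d["s"]=="+" else -1
    y=d["tcp"][1]/1e3+s*(d["g"]-10)/2e3; th=-np.arcsin(np.clip(y/.055,-1,1)); z=.055*np.cos(th)
    rows.append((s,th,y,z,*d["f"][1:],d["m"][0]-M0))
R=np.array(rows);s,th,y,z,fy,fz,mx=R.T
# contact y offset for Fz about TCP axis: s*(5mm+gap)
cy=y-np.array([d["tcp"][1] for d in D])/1e3
L=np.linalg.lstsq(fy[:,None],mx-cy*fz,rcond=None)[0][0]
fm=(mx-cy*fz)/L
for nm,F in(("F",fy),("M",fm)):
    tau=-(y*fz-z*F)
    def res(v): return tau-(s*v[0]-v[1]*np.sin(th)-v[2]*np.cos(th))
    o=least_squares(res,[.16,.1,.1],loss="soft_l1",f_scale=.02)
    f,a,b=o.x
    cov=np.linalg.inv(o.jac.T@o.jac)*np.mean(res(o.x)**2)
    al=np.degrees(np.arctan2(b,a))
    print(nm,"L",L.round(3),"fric",f.round(3),"W",np.hypot(a,b).round(3),"alpha",al.round(1),"theta_goal",((180-al+180)%360-180).round(1),"sd",np.degrees(np.sqrt(cov[1,1]+cov[2,2])/np.hypot(a,b)).round(1))
    print(np.c_[s,np.degrees(th),tau*1e3,res(o.x)*1e3].round(0).astype(int).tolist())
E
python3 fit.py; python3 -c "
from h import *
print(wheel2(cap('scene')))"
```

```text
+ 21.97 [ 44.1 -13.1  45. ] F [-0.38  0.62  0.03] M [ 0.187  0.108 -0.008] g 13.9
F L 0.306 fric 0.183 W 0.123 alpha 68.9 theta_goal 111.1 sd 10.0
[[1, 11, 100, 38], [1, 18, 61, 2], [1, 25, 57, -3], [1, 32, 70, 8], [1, 40, 71, 4], [1, 48, 28, -44], [-1, 44, -221, 76], [-1, 37, -301, 1], [-1, 31, -314, -10], [-1, 24, -311, -5], [-1, 16, -305, 1], [-1, 9, -331, -27], [-1, 2, -285, 15], [-1, -4, -317, -22], [-1, -11, -308, -21], [-1, -18, -288, -9], [-1, -25, -243, 26], [-1, -32, -256, 1], [-1, -40, -168, 75], [1, -35, 104, -11], [1, -28, 68, -34], [1, -20, 99, 8], [1, -14, 71, -11], [1, -7, 73, -2], [1, -1, 117, 48], [1, 5, 117, 53], [1, 12, 34, -27]]
M L 0.306 fric 0.182 W 0.121 alpha 68.4 theta_goal 111.6 sd 4.3
[[1, 11, 64, 1], [1, 18, 50, -12], [1, 25, 63, 1], [1, 32, 71, 8], [1, 40, 85, 17], [1, 48, 66, -7], [-1, 44, -257, 37], [-1, 37, -288, 11], [-1, 31, -300, 1], [-1, 24, -331, -28], [-1, 16, -308, -5], [-1, 9, -302, -2], [-1, 2, -301, -5], [-1, -4, -294, -3], [-1, -11, -276, 7], [-1, -18, -282, -8], [-1, -25, -258, 7], [-1, -32, -273, -20], [-1, -40, -206, 33], [1, -35, 124, 8], [1, -28, 118, 15], [1, -20, 97, 5], [1, -14, 71, -13], [1, -7, 68, -8], [1, -1, 74, 4], [1, 5, 67, 1], [1, 12, 51, -12]]
(np.float64(-0.7), array([12.1, -1.7,  1.1]))
```

The weight fits W ≈ 0.12 N m with goal θ ≈ 111°. I'll push on with orange, then swap to the green peg and refine around the goal.

>>> {"op": "apply_moves", "data": {"moves": [[[0, 0.004, 0.001], 0], [[0, 0.004, 0.0015], 0], [[0, 0.004, 0.0015], 0], [[0, 0.004, 0.002], 0], [[0, 0.004, 0.0025], 0]]}}

```text
time_s: 22.43
tcp_pos: [0.5509, 0.0555, 0.1715]
ee_rot: [[0.999, -0.043, 0.0], [-0.043, -0.999, 0.0], [0.0, -0.0, -1.0]]
wrist_force: [0.0, 1.5, 0.3]
gripper_width: 0.158
gripper_force: 0.5
```

>>> {"op": "apply_moves", "data": {"moves": [[[0, 0.004, 0.003], 0], [[0, 0.004, 0.003], 0], [[0, 0.003, 0.003], 0], [[0, 0, 0], 0]]}}

```text
time_s: 22.77
tcp_pos: [0.5497, 0.0441, 0.1617]
ee_rot: [[0.999, -0.044, -0.002], [-0.044, -0.999, -0.001], [-0.002, 0.001, -1.0]]
wrist_force: [-0.2, 0.4, -0.2]
gripper_width: 0.164
gripper_force: 0.0
```

>>> {"op": "apply_moves", "data": {"moves": [[[0, -0.001, 0], 0], [[0, -0.001, -0.01], 0], [[0, 0, -0.02], 0], [[0, 0, -0.03], 0], [[0, 0, -0.01], 0]], "hand": 0.03}}

```text
time_s: 23.18
tcp_pos: [0.5526, 0.0473, 0.2377]
ee_rot: [[0.999, -0.041, 0.008], [-0.041, -0.999, 0.001], [0.008, -0.001, -1.0]]
wrist_force: [1.0, 0.2, 0.1]
gripper_width: 0.335
gripper_force: 0.0
```

```bash
python3 -c "
from h import *
s=r.sense();print(rail(s['tcp_pos']),s['gripper_width'])
print(wheel2(cap('scene')))"
```

```text
[ 46.21933859 -41.46917256 102.73371155] 0.33543776069208514
(np.float64(-4.45), array([51.2, -1.1,  2. ]))
```

>>> {"op": "apply_moves", "data": {"moves": [[[0, -0.026, 0], 0], [[0, -0.026, 0], 0], [[0, -0.025, 0], 0], [[0, 0, 0.01], 0], [[0, 0, 0], 0]]}}

```text
time_s: 23.65
tcp_pos: [0.5524, 0.1247, 0.2206]
ee_rot: [[0.999, -0.041, -0.004], [-0.041, -0.999, -0.001], [-0.004, 0.001, -1.0]]
wrist_force: [-0.5, 0.5, 0.1]
gripper_width: 0.349
gripper_force: 0.0
```

>>> {"op": "apply_moves", "data": {"moves": [[[0, 0, 0.02], 0], [[0, 0, 0.02], 0], [[0, 0, 0.02], 0], [[0, 0, 0], 0], [[0, 0, 0], 0]]}}

```text
time_s: 24.07
tcp_pos: [0.5532, 0.1228, 0.162]
ee_rot: [[0.999, -0.043, -0.003], [-0.043, -0.999, -0.002], [-0.002, 0.002, -1.0]]
wrist_force: [0.1, 0.0, 1.2]
gripper_width: 0.347
gripper_force: 0.0
```

>>> {"op": "apply_moves", "data": {"moves": [[[0, 0, 0], 0], [[0, 0, 0], 0], [[0, 0, 0], 0]], "hand": 0.014}}

```text
time_s: 24.32
tcp_pos: [0.5545, 0.124, 0.1641]
ee_rot: [[0.999, -0.043, 0.002], [-0.043, -0.999, 0.001], [0.002, -0.001, -1.0]]
wrist_force: [0.1, 0.2, -0.7]
gripper_width: 0.209
gripper_force: 0.0
```

```bash
python3 s.py free; sed -i '$d' mov.jsonl; python3 -c "
from h import *
print(wheel2(cap('scene')))"
```

```text
free 24.32 [45.2 35.3 29.1] F [ 0.05  0.22 -0.71] M [-0.109  0.159  0.022] g 18.2
(np.float64(-1.52), array([51.1, -1.1,  1.5]))
```

>>> {"op": "apply_moves", "data": {"moves": [[[0, 0.0025, -0.001], 0], [[0, 0.0025, -0.0012], 0], [[0, 0.0025, -0.0012], 0], [[0, 0.0025, -0.0012], 0]]}}

```text
time_s: 24.7
tcp_pos: [0.5542, 0.1146, 0.1683]
ee_rot: [[0.999, -0.042, 0.003], [-0.042, -0.999, 0.002], [0.003, -0.002, -1.0]]
wrist_force: [-0.2, 3.1, 2.2]
gripper_width: 0.162
gripper_force: 1.7
```

```bash
python3 s.py +g
```

```text
+g 24.7 [45.2 25.9 33.3] F [-0.31  3.1   2.23] M [0.88  0.181 0.003] g 14.1
```

>>> {"op": "apply_moves", "data": {"moves": [[[0, 0.0025, -0.001], 0], [[0, 0.0025, -0.001], 0], [[0, 0.0025, -0.001], 0], [[0, 0.0025, -0.001], 0]]}}

```text
time_s: 25.03
tcp_pos: [0.5531, 0.1036, 0.1714]
ee_rot: [[0.999, -0.043, 0.0], [-0.043, -0.999, -0.0], [0.0, -0.0, -1.0]]
wrist_force: [1.0, 2.6, 1.9]
gripper_width: 0.161
gripper_force: 1.3
```

```bash
python3 s.py +g
```

```text
+g 25.03 [44.5 14.9 36.4] F [0.95 2.61 1.85] M [ 0.643 -0.034 -0.026] g 14.0
```

>>> {"op": "apply_moves", "data": {"moves": [[[0, 0.0025, -0.0008], 0], [[0, 0.0025, -0.0006], 0], [[0, 0.0025, -0.0005], 0], [[0, 0.0025, -0.0004], 0]]}}

```text
time_s: 25.37
tcp_pos: [0.5524, 0.0936, 0.1735]
ee_rot: [[0.999, -0.043, -0.0], [-0.043, -0.999, -0.0], [-0.0, 0.0, -1.0]]
wrist_force: [0.4, 1.8, 1.1]
gripper_width: 0.165
gripper_force: 1.3
```

```bash
python3 s.py +g
```

```text
+g 25.37 [44.2  4.8 38.5] F [0.37 1.83 1.06] M [ 0.681  0.03  -0.011] g 14.3
```

>>> {"op": "apply_moves", "data": {"moves": [[[0, 0.0025, -0.0001], 0], [[0, 0.0025, 0], 0], [[0, 0.0025, 0], 0]]}}

```text
time_s: 25.62
tcp_pos: [0.552, 0.0862, 0.1736]
ee_rot: [[0.999, -0.043, -0.0], [-0.043, -0.999, -0.0], [-0.0, 0.0, -1.0]]
wrist_force: [0.5, 2.7, 1.7]
gripper_width: 0.162
gripper_force: 1.3
```

```bash
python3 s.py +g
```

```text
+g 25.62 [44.1 -2.6 38.6] F [0.38 2.73 1.74] M [ 0.659  0.038 -0.031] g 14.1
```

>>> {"op": "apply_moves", "data": {"moves": [[[0, 0.0025, 0.0002], 0], [[0, 0.0025, 0.0002], 0], [[0, 0.0025, 0.0004], 0]]}}

```text
time_s: 25.87
tcp_pos: [0.5518, 0.0787, 0.1728]
ee_rot: [[0.999, -0.043, -0.0], [-0.043, -0.999, -0.0], [-0.0, 0.0, -1.0]]
wrist_force: [0.1, 3.0, 1.4]
gripper_width: 0.164
gripper_force: 1.3
```

```bash
python3 s.py +g
```

```text
+g 25.87 [ 44.2 -10.1  37.8] F [0.02 3.03 1.37] M [ 0.734  0.073 -0.009] g 14.3
```

>>> {"op": "apply_moves", "data": {"moves": [[[0, 0.0025, 0.0006], 0], [[0, 0.0025, 0.0007], 0], [[0, 0.0025, 0.0008], 0]]}}

```text
time_s: 26.12
tcp_pos: [0.5515, 0.0712, 0.1707]
ee_rot: [[0.999, -0.043, 0.0], [-0.043, -0.999, 0.0], [0.0, -0.0, -1.0]]
wrist_force: [0.7, 2.5, 1.5]
gripper_width: 0.164
gripper_force: 1.4
```

```bash
python3 s.py +g
```

```text
+g 26.12 [ 44.2 -17.6  35.7] F [0.63 2.51 1.53] M [0.758 0.093 0.023] g 14.3
```

>>> {"op": "apply_moves", "data": {"moves": [[[0, 0.0025, 0.0009], 0], [[0, 0.0025, 0.001], 0], [[0, 0.0025, 0.0012], 0]]}}

```text
time_s: 26.37
tcp_pos: [0.5513, 0.0638, 0.1676]
ee_rot: [[0.999, -0.043, 0.0], [-0.043, -0.999, 0.0], [0.0, -0.0, -1.0]]
wrist_force: [0.1, 2.5, 2.3]
gripper_width: 0.162
gripper_force: 1.5
```

```bash
python3 s.py +g
```

```text
+g 26.37 [ 44.3 -25.   32.6] F [0.03 2.48 2.29] M [0.834 0.125 0.039] g 14.1
```

>>> {"op": "apply_moves", "data": {"moves": [[[0, 0.0025, 0.0013], 0], [[0, 0.0025, 0.0014], 0], [[0, 0.0025, 0.0016], 0]]}}

```text
time_s: 26.62
tcp_pos: [0.5509, 0.0563, 0.1633]
ee_rot: [[0.999, -0.043, 0.0], [-0.043, -0.999, 0.0], [0.0, -0.0, -1.0]]
wrist_force: [-0.4, 2.1, 2.0]
gripper_width: 0.161
gripper_force: 1.6
```

```bash
python3 s.py +g; python3 -c "
from h import *
print(wheel2(cap('scene')))"
```

```text
+g 26.62 [ 44.2 -32.5  28.3] F [-0.49  2.13  1.97] M [0.862 0.085 0.03 ] g 14.0
(np.float64(1.43), array([122.9,   0.4,  -0.3]))
```

>>> {"op": "apply_moves", "data": {"moves": [[[0, 0.0025, 0.0018], 0], [[0, 0.0025, 0.002], 0], [[0, 0.0025, 0.0022], 0]]}}

```text
time_s: 26.92
tcp_pos: [0.5506, 0.0489, 0.1573]
ee_rot: [[0.999, -0.043, 0.0], [-0.043, -0.999, 0.0], [0.0, -0.0, -1.0]]
wrist_force: [0.0, 3.2, 2.7]
gripper_width: 0.162
gripper_force: 1.8
```

```bash
python3 s.py +g
```

```text
+g 26.92 [ 44.2 -39.9  22.3] F [-0.09  3.21  2.65] M [ 0.945  0.107 -0.017] g 14.1
```

>>> {"op": "apply_moves", "data": {"moves": [[[0, -0.0025, 0], 0], [[0, -0.0025, -0.001], 0], [[0, -0.0025, -0.0018], 0], [[0, -0.0025, -0.002], 0], [[0, -0.0025, -0.0018], 0]]}}

```text
time_s: 27.33
tcp_pos: [0.5499, 0.0605, 0.1639]
ee_rot: [[0.999, -0.043, -0.003], [-0.043, -0.999, -0.002], [-0.003, 0.002, -1.0]]
wrist_force: [-2.1, -4.7, 1.0]
gripper_width: 0.163
gripper_force: 2.3
```

```bash
python3 s.py -g
```

```text
-g 27.33 [ 43.1 -28.4  28.9] F [-1.9  -4.79  1.  ] M [-1.426  0.773  0.058] g 14.2
```

>>> {"op": "apply_moves", "data": {"moves": [[[0, -0.0025, -0.0016], 0], [[0, -0.0025, -0.0015], 0], [[0, -0.0025, -0.0013], 0]]}}

```text
time_s: 27.58
tcp_pos: [0.5505, 0.0683, 0.1688]
ee_rot: [[0.999, -0.043, -0.002], [-0.043, -0.999, -0.002], [-0.002, 0.002, -1.0]]
wrist_force: [-2.3, -4.8, 2.0]
gripper_width: 0.158
gripper_force: 2.3
```

```bash
python3 s.py -g
```

```text
-g 27.58 [ 43.4 -20.6  33.8] F [-2.15 -4.85  1.97] M [-1.451  0.792  0.055] g 13.8
```

>>> {"op": "apply_moves", "data": {"moves": [[[0, -0.0025, -0.0011], 0], [[0, -0.0025, -0.001], 0], [[0, -0.0025, -0.0009], 0]]}}

```text
time_s: 27.83
tcp_pos: [0.5517, 0.0764, 0.1718]
ee_rot: [[0.999, -0.043, 0.0], [-0.043, -0.999, -0.0], [0.0, 0.0, -1.0]]
wrist_force: [-0.3, -4.2, 3.0]
gripper_width: 0.157
gripper_force: 2.1
```

```bash
python3 s.py -g
```

```text
-g 27.83 [ 44.2 -12.4  36.8] F [-0.09 -4.23  3.02] M [-1.326  0.534 -0.014] g 13.7
```

>>> {"op": "apply_moves", "data": {"moves": [[[0, -0.0025, -0.0007], 0], [[0, -0.0025, -0.0006], 0], [[0, -0.0025, -0.0005], 0]]}}

```text
time_s: 28.08
tcp_pos: [0.5524, 0.0843, 0.1734]
ee_rot: [[0.999, -0.042, 0.001], [-0.042, -0.999, 0.0], [0.001, -0.0, -1.0]]
wrist_force: [-0.9, -4.4, 3.1]
gripper_width: 0.166
gripper_force: 2.0
```

```bash
python3 s.py -g
```

```text
-g 28.08 [44.6 -4.5 38.4] F [-0.73 -4.42  3.05] M [-1.266  0.316  0.037] g 14.4
```

>>> {"op": "apply_moves", "data": {"moves": [[[0, -0.0025, -0.0004], 0], [[0, -0.0025, -0.0002], 0], [[0, -0.0025, -0.0001], 0]]}}

```text
time_s: 28.33
tcp_pos: [0.5527, 0.0918, 0.1741]
ee_rot: [[0.999, -0.042, 0.001], [-0.042, -0.999, 0.0], [0.001, -0.0, -1.0]]
wrist_force: [0.1, -3.6, 2.4]
gripper_width: 0.16
gripper_force: 2.0
```

```bash
python3 s.py -g
```

```text
-g 28.33 [44.7  3.  39.1] F [ 0.23 -3.56  2.4 ] M [-1.253  0.163  0.   ] g 13.9
```

>>> {"op": "apply_moves", "data": {"moves": [[[0, -0.0025, 0], 0], [[0, -0.0025, 0.0001], 0], [[0, -0.0025, 0.0002], 0]]}}

```text
time_s: 28.58
tcp_pos: [0.553, 0.0993, 0.1737]
ee_rot: [[0.999, -0.043, 0.001], [-0.043, -0.999, 0.0], [0.001, -0.0, -1.0]]
wrist_force: [-0.3, -4.2, 2.9]
gripper_width: 0.163
gripper_force: 1.9
```

```bash
python3 s.py -g
```

```text
-g 28.58 [44.6 10.5 38.7] F [-0.15 -4.25  2.88] M [-1.195  0.083  0.016] g 14.2
```

>>> {"op": "apply_moves", "data": {"moves": [[[0, -0.0025, 0.0004], 0], [[0, -0.0025, 0.0005], 0], [[0, -0.0025, 0.0006], 0]]}}

```text
time_s: 28.83
tcp_pos: [0.5532, 0.1067, 0.1721]
ee_rot: [[0.999, -0.043, 0.0], [-0.043, -0.999, 0.0], [0.0, -0.0, -1.0]]
wrist_force: [0.4, -4.0, 2.2]
gripper_width: 0.164
gripper_force: 1.9
```

```bash
python3 s.py -g; sed -i 's/if d\["s"\]=="+" else/if d["s"][0]=="+" else/; s/^    rows.append.*/    z=.055*np.cos(th); off=np.pi\/2 if "g" in d["s"] else 0\n    rows.append((s,th+off,y,z,*d["f"][1:],d["m"][0]-M0))/' fit.py; python3 fit.py;  python3 -c "
from h import *
print(wheel2(cap('scene')))"
```

```text
-g 28.83 [44.5 17.9 37.1] F [ 0.52 -3.97  2.24] M [-1.199 -0.052  0.013] g 14.3
F L 0.303 fric 0.182 W 0.122 alpha 66.7 theta_goal 113.3 sd 5.4
[[1, 11, 100, 38], [1, 18, 61, 1], [1, 25, 57, -3], [1, 32, 70, 9], [1, 40, 71, 6], [1, 48, 28, -42], [-1, 44, -221, 76], [-1, 37, -301, 0], [-1, 31, -314, -11], [-1, 24, -311, -7], [-1, 16, -305, -2], [-1, 9, -331, -30], [-1, 2, -285, 11], [-1, -4, -317, -26], [-1, -11, -308, -26], [-1, -18, -288, -14], [-1, -25, -243, 20], [-1, -32, -256, -5], [-1, -40, -168, 69], [1, -35, 104, -14], [1, -28, 68, -37], [1, -20, 99, 6], [1, -14, 71, -13], [1, -7, 73, -4], [1, -1, 117, 47], [1, 5, 117, 52], [1, 12, 34, -28], [1, 59, 84, 1], [1, 72, 105, 4], [1, 83, 93, -27], [1, 91, 151, 16], [1, 98, 176, 26], [1, 106, 156, -11], [1, 115, 177, -8], [1, 124, 158, -46], [1, 134, 228, 4], [-1, 124, -188, -29], [-1, 114, -199, -19], [-1, 105, -182, 18], [-1, 97, -221, -4], [-1, 89, -198, 34], [-1, 81, -255, -8], [-1, 73, -245, 16]]
M L 0.303 fric 0.181 W 0.119 alpha 72.0 theta_goal 108.0 sd 2.5
[[1, 11, 65, 2], [1, 18, 50, -11], [1, 25, 63, 0], [1, 32, 72, 7], [1, 40, 85, 15], [1, 48, 67, -10], [-1, 44, -259, 29], [-1, 37, -292, 2], [-1, 31, -305, -8], [-1, 24, -336, -36], [-1, 16, -312, -11], [-1, 9, -306, -7], [-1, 2, -304, -8], [-1, -4, -297, -5], [-1, -11, -279, 6], [-1, -18, -285, -8], [-1, -25, -260, 8], [-1, -32, -275, -18], [-1, -40, -208, 36], [1, -35, 125, 15], [1, -28, 120, 22], [1, -20, 98, 11], [1, -14, 71, -8], [1, -7, 69, -4], [1, -1, 75, 7], [1, 5, 68, 3], [1, 12, 51, -11], [1, 59, 90, -1], [1, 72, 96, -15], [1, 83, 133, 3], [1, 91, 138, -7], [1, 98, 160, -1], [1, 106, 173, -5], [1, 115, 206, 11], [1, 124, 205, -8], [1, 134, 237, 5], [-1, 124, -169, -21], [-1, 114, -179, -11], [-1, 105, -171, 16], [-1, 97, -188, 15], [-1, 89, -211, 9], [-1, 81, -220, 15], [-1, 73, -226, 23]]
(np.float64(-1.8), array([74. , -1.4,  1.6]))
```

Goal θ ≈ 109.5° (F gives 113 ± 5, M gives 108 ± 2.5). I'll push the green peg to about 19.5° past the top, then grip it.

>>> {"op": "apply_moves", "data": {"moves": [[[0, 0.004, 0], 0], [[0, 0.004, 0], 0], [[0, 0.004, 0], 0], [[0, 0.004, 0], 0], [[0, 0.004, 0], 0]]}}

```text
time_s: 29.3
tcp_pos: [0.5525, 0.0866, 0.1723]
ee_rot: [[0.999, -0.043, 0.001], [-0.043, -0.999, 0.001], [0.001, -0.001, -1.0]]
wrist_force: [0.6, 2.2, 0.5]
gripper_width: 0.164
gripper_force: 1.3
```

>>> {"op": "apply_moves", "data": {"moves": [[[0, 0.004, 0], 0], [[0, 0.004, 0], 0], [[0, 0.004, 0], 0], [[0, 0.004, 0], 0], [[0, 0.002, 0], 0]]}}

```text
time_s: 29.72
tcp_pos: [0.5511, 0.0681, 0.1714]
ee_rot: [[0.999, -0.043, -0.001], [-0.043, -0.999, 0.0], [-0.001, -0.0, -1.0]]
wrist_force: [1.5, 3.5, -1.7]
gripper_width: 0.161
gripper_force: 2.0
```

>>> {"op": "apply_moves", "data": {"moves": [[[0, 0, 0], 0], [[0, 0, 0], 0]]}}

```text
time_s: 29.88
tcp_pos: [0.5508, 0.0679, 0.1717]
ee_rot: [[0.999, -0.043, -0.002], [-0.043, -0.999, -0.001], [-0.002, 0.001, -1.0]]
wrist_force: [0.6, 1.0, -0.4]
gripper_width: 0.159
gripper_force: 0.7
```

```bash
python3 s.py x; sed -i '$d' mov.jsonl; python3 -c "
from h import *
print(wheel2(cap('scene')),wheel2(cap('scene')))"
```

```text
x 29.88 [ 43.6 -20.9  36.7] F [ 0.54  1.04 -0.39] M [0.226 0.051 0.013] g 13.8
(np.float64(0.77), array([109.1,  -0.3,   0.4])) (np.float64(1.02), array([ 1.095e+02, -6.000e-01,  1.000e-01]))
```

>>> {"op": "apply_moves", "data": {"moves": [[[0, -0.001, 0], 0], [[0, -0.001, 0], 0], [[0, 0, 0], 0], [[0, 0, 0], 0]]}}

```text
time_s: 30.32
tcp_pos: [0.5514, 0.0703, 0.1721]
ee_rot: [[0.999, -0.043, -0.0], [-0.043, -0.999, -0.0], [-0.0, 0.0, -1.0]]
wrist_force: [-0.1, 0.3, 0.7]
gripper_width: 0.157
gripper_force: 0.0
```

>>> {"op": "apply_moves", "data": {"moves": [[[0, 0, 0], 0], [[0, 0, 0], 0], [[0, 0, 0], 0], [[0, 0, 0], 0], [[0, 0, 0], 0]], "hand": 0.0}}

```text
time_s: 30.73
tcp_pos: [0.5514, 0.0702, 0.1721]
ee_rot: [[0.999, -0.043, -0.0], [-0.043, -0.999, -0.001], [-0.0, 0.001, -1.0]]
wrist_force: [-0.4, -1.5, 0.3]
gripper_width: 0.105
gripper_force: 30.0
```

>>> {"op": "apply_moves", "data": {"moves": [[[0, 0, 0], 0], [[0, 0, 0], 0], [[0, 0, 0], 0], [[0, 0, 0], 0], [[0, 0, 0], 0]]}}

```text
time_s: 31.15
tcp_pos: [0.5514, 0.0702, 0.1721]
ee_rot: [[0.999, -0.043, -0.0], [-0.043, -0.999, -0.0], [-0.0, 0.0, -1.0]]
wrist_force: [-0.7, -2.5, 1.3]
gripper_width: 0.101
gripper_force: 30.0
```

```bash
python3 s.py x; sed -i '$d' mov.jsonl; python3 -c "
from h import *
p=cap('scene');print(wheel2(p),wheel2(cap('scene')))
q=models.place_of(p,'handle_top');print([(x['confidence'],onz(p,np.array(x['at'])*[640,400],.092)) for x in q[:1]])
s=r.sense();print(s['gripper_force'],s['wrist_force'],s['joint_velocities'])
cv2.imwrite('pics/s5.png',cv2.resize(p['frame'][110:260,240:400],None,fx=4,fy=4,interpolation=cv2.INTER_CUBIC))"
```

```text
x 31.15 [ 44.1 -18.6  37.1] F [-0.61 -2.54  1.29] M [-0.978  0.2    0.064] g 8.8
(np.float64(-1.78), array([110.5,  -2.6,   2. ])) (np.float64(-1.96), array([110.7,  -2.5,   1.9]))
[(0.91, array([ 0.49533659, -0.050345  ,  0.092     ]))]
30.000396966934204 [-0.3270925  -3.7876047   1.84752995] [-0.02103723  0.00793998  0.14145685  0.02972154 -0.01058608 -0.00884843]
```

View pics/s5.png

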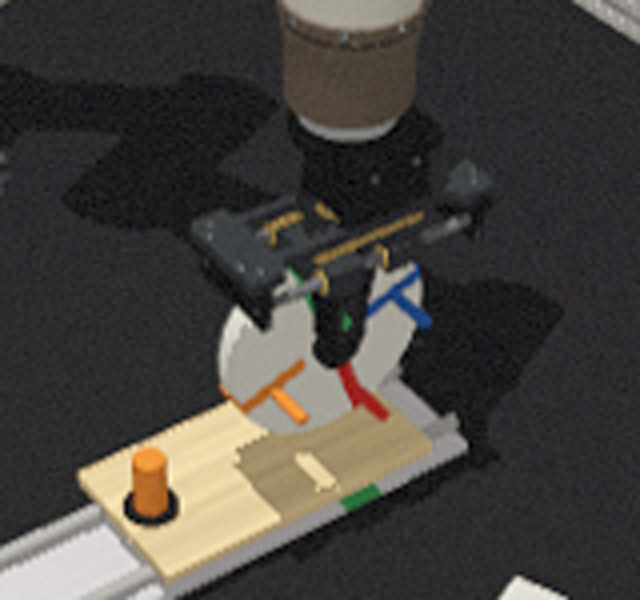

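The crop shows the green peg held between the fingers at (345,320) px, and the carrier where it was beside the green mark. One settle check before handing in.

>>> {"op": "apply_moves", "data": {"moves": [[[0, 0.0005, 0], 0], [[0, 0, 0], 0], [[0, 0, 0], 0], [[0, 0, 0], 0], [[0, 0, 0], 0]]}}

```text
time_s: 31.72
tcp_pos: [0.5514, 0.0701, 0.1721]
ee_rot: [[0.999, -0.043, -0.0], [-0.043, -0.999, 0.0], [-0.0, -0.0, -1.0]]
wrist_force: [-1.1, -0.7, 3.1]
gripper_width: 0.103
gripper_force: 30.0
```

>>> {"op": "apply_moves", "data": {"moves": [[[0, 0, 0], 0], [[0, 0, 0], 0], [[0, 0, 0], 0], [[0, 0, 0], 0], [[0, 0, 0], 0]]}}

```text
time_s: 32.13
tcp_pos: [0.5514, 0.0701, 0.1721]
ee_rot: [[0.999, -0.043, 0.0], [-0.043, -0.999, 0.0], [-0.0, -0.0, -1.0]]
wrist_force: [-2.2, -1.1, 3.6]
gripper_width: 0.105
gripper_force: 30.0
```

```bash
python3 -c "
from h import *
print(wheel2(cap('scene')))
s=r.sense();print(s['wrist_force'],s['gripper_force'],rail(s['tcp_pos']))
if s['gripper_force']>20 and abs(s['wrist_force'][1])<8: print(r.finish_job())"
```

```text
(np.float64(-1.86), array([110.6,  -2.4,   1.8]))
[-2.17754146 -0.47069321  2.85004372] 29.99577820301056 [ 44.1801227  -18.70843899  37.08136906]
the job is handed in; nothing more can be done
None
```

The job is handed in: the carrier is clicked in at the station, and the wheel is held still by its green peg at about 110.5° (estimated heavy-side-down angle about 109.5°, good to a few degrees); none of the bystanders were touched.

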